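Crank the indexing table to its mark

ROBOT

A 6-joint arm with a two-finger parallel gripper is mounted at the origin on the work surface; the furniture and walls round the work are solid. World frame = base frame: x ahead of the robot, y to its left, z up, the work surface at z = 0. Lengths are in m, angles in degrees, forces in N, time in s.
With the tool pointing down it reaches from about 0.25 to 0.725 m from the base axis. Payload 9.7 kg.
Tool frame: the origin (TCP) lies between the finger pads; the fingertips stand 22 mm ahead of it and the grasp point (between the pads) lies 3 mm ahead of it; z points along the fingers, y is the line along which they close (so a half turn about z gives the same grasp; the last joint's range is limited). The gripper opens to 85 mm and grips with 20 to 120 N. Pads are 22 mm wide; open, the fingers measure 114 mm over their backs; the gripper's body (76 mm by 85 mm) begins 54 mm behind the grasp point. The pads swing forward as they close: fully open they stand 13 mm farther back than shut.
Start: joints at [-71.219, 4.979, 10.078, 95.1, 0, 90], TCP at [0.177, -0.521, 0.227] pointing down, gripper open.
Joint ranges: [-179.16, 179.16], [-48.56, 103.87], [-65.8, 70.77], [-126.05, 130.52], [-82.76, 87.17], [-180, 180]. Speed limits (degrees/s): [127.2, 127.2, 147.25, 180, 180, 180].

INTERFACE

Orientations are given as [roll, pitch, yaw] about the fixed x, y, z axes, in that order (R = Rz(yaw) Ry(pitch) Rx(roll)).
In Python, from workcell import bot, viewer, finder gives the robot as it stands.
- The arm moves only by the tool move_arm, never from a script. Its arguments are lists of equal length, an entry for each row: "offset": the shift along the tool's x, y, z in cm, a list of three; "twist": the turn, a rotation vector about the tool's x, y, z in rad, a list of three; "grip": the opening, from 0 (shut) to 1 (fully open). In form: {"offset": [[x, y, z], ...], "twist": [[ax, ay, az], ...], "grip": [grip, ...]}. A call has 1 to 5 rows; each row shifts and turns the commanded pose from where the row before left it, along the tool's axes as they then stand; what a row does not reach is not made up. A row lasts 1/10 s, in which the tool goes at most 50 mm and 8.59 degrees, less where a joint would pass 70% of its speed; a pose out of reach is approached as far as the arm can. A call is refused whole if a number of a shift passes 5 or a number of a turn 0.15, either way. A call with a gripper value outside its range is refused whole. The fingers move at their own pace and stop on an object; "force" is the grip in N (left out, the last holds). Time passes only in rows, so rows that do not move let the fingers close. It gives the time, the measured TCP pose, the force, the opening and the grip force at its end, in the units of the state.
- bot.get_obs(): the state, without advancing time (a new reading comes with each control period).
- viewer.camera(name): name is "scene" or "top" or "wrist"; returns a dict with "color" (384x512x3 uint8, red, green, blue), "depth" (384x512 float32, m along the optical axis (not along the pixel's ray), 0 where there is no reading), "vfov" (degrees; the focal length in pixels is half the picture's height over the tangent of half this angle, whatever the lens; pixels are square), "cx", "cy" (the principal point, pixels), "position" and "attitude" of the camera in the world; the wrist camera has in their place "tool_from_camera" (4x4, takes a point from camera to tool coordinates, whose origin is the TCP and whose axes are the flange's). Camera axes: x right, y down, z forward; pixel columns grow to the right and rows downward; lengths in m; the calibration is good to about 2 mm. A picture is of the moment at which its call begins: read the wrist's pose just before it.
- bot.job_done(): hands the job in; it is judged then, once.
Trained networks look in a picture, given as the dict that the camera call returned (one of the last four; its "shot" number tells which), for a name from the list of things; names that differ only in an ending like _2 or _b are one class to them, and where a whole thing is asked for, a point or a joint stands for the part that bears it (a point fixed in the world has none). Each returns a list of dicts, best first, with "p" (0 to 1); they miss things now and then, are a little off and sometimes report something else, mostly with a low value. They report only what shows in the picture. A call takes as long as a camera call.
- finder.boxes_of(picture, thing): "position" ([column, row] in pixels, amid what is visible of it).
- finder.pinpoint(picture, thing): "position" ([column, row] in pixels: a listed point, or the origin of a listed thing).
The state is a dict: "time": time; "q": joint angles; "qd": joint speeds; "joint_efforts": joint torques, N m; "ee_pos": TCP position; "tcp_rot": TCP orientation; "wrist_force": force on the tool from outside, world axes, zero at the start; "torque": the same for the moment, N m; "opening": finger opening in m; "grasp_force": force on a finger pad.
Only numpy, scipy, OpenCV 4.12 (cv2) and the standard library are available. Lean on these libraries where they do the work, as an engineer would, in place of code of your own. Each camera call takes 0.05 s, during which the arm holds its last target. There are 200 camera calls.

TASK

The filter drier clamped on the indexing table has to come round to the brazing position: fit the loose crank fully down on the square drive shaft and turn the table with it until the lug on the table's rim stands right at the fixed pointer. Then lift the crank off and stand it, handle up, on the bench clear of the indexer, so that the setting cannot be knocked. Turn the table only through the crank, without pushing on the indexer itself, and leave the other loose things on the bench where they are.

Things in the scene. Friction and masses are not known exactly. Their poses are not given: they have to be found in the camera images.
- crank_hub (a point): Loose steel crank, 0.35 kg, on the bench, socket down, handle up. Site: centre of its hub, a 32 mm square block 44 mm tall, half-way up (22 mm above the underside); centre of mass within 15 mm of it. z up; flats face x and y; x points along the arm to the handle. The arm, a bar 18 mm wide, leaves the hub's +x face and its top is 13 mm above the underside: grip the hub across its y faces.
- crank_handle (a point): Centre of the crank's upright round handle, a black sleeve 22 mm across and 46 mm tall that spins freely on its pin. It stands 62 mm from the hub's axis; sleeve from 15 to 61 mm above the crank's underside (its middle 16 mm above crank_hub).
- crank_socket (a point): Centre of the crank's flat underside, where a square socket opens, 16.2 mm wide and 30 mm deep, square with the hub, with a 2 mm lead-in chamfer.
- drive_square (a point): Upright steel drive shaft, 14 mm square, 28 mm long above a round shoulder 50 mm above the bench. Site on its axis 22 mm above the shoulder; x and y square to the flats, turning with it. With the crank fully down, its underside is on the shoulder and crank_hub coincides with this point; it fits four ways, a quarter turn apart. Nothing within 80 mm of the axis is higher than the shoulder.
- drive_shaft (a joint): Angle of the drive shaft, rad, counter-clockwise seen from above; it can turn without end either way. About 0.15 to 0.2 N m turns it (2.5 to 3.5 N at the handle), and friction holds it where it is left.
- index_table (a joint): Angle of the table, rad, counter-clockwise from above; 0 (or a whole turn) with the lug at the pointer. Geared 4 to 1: a whole turn of the crank turns the table a quarter turn in the same sense (table = shaft / 4). It starts 1.0 to 2.2 rad short of the pointer: about 0.6 to 1.4 counter-clockwise turns of the crank bring it there.
- index_lug (a point): The lug, a steel block 8 mm wide that sticks out 12 mm from the rim of the round steel table (170 mm across, top 58 mm above the bench), on the side to which the thin copper tube of the clamped drier points (its other end has a yellow block). Site 92 mm from the table's axis. Drier and saddles rise to about 102 mm above the bench.
- index_mark (a point): Where the lug has to stand: the point just inside the tip of the fixed steel pointer, at the end of the indexer away from the drive shaft; 92 mm from the table's axis, 277 mm from the drive shaft's axis, 52 mm above the bench. index_lug coincides with it when set.
- indexer: The heavy grey indexer, bolted down. Origin on the drive shaft's axis at bench height; the table's axis is at y = -185 mm in its frame and the pointer beyond it at y = -301 mm. The base is 16 mm high: a disc of 98 mm radius under the table and a 104 mm wide plate that ends 52 mm beyond the drive shaft's axis.
- flux_tin: Bystander: round yellow tin, 65 mm across, 33 mm high, near the back; origin under its centre.
- capacitor_1: Bystander: white round capacitor standing upright, 39 mm across, 80 mm tall, behind the crank; origin under its centre.
- tape_measure: Bystander: yellow tape measure standing at the left, 33x70x61 mm; origin under its centre.

How it is judged:
By the outcome, as a careful person would: the job done as asked, in the order asked, and still so for the second after the job is handed in, with the robot touching nothing.
It also fails if it takes over 72 s, if anything falls off the work surface, if the arm or the gripper's body presses on something with over 40 N, if the wrist force passes 120 N, or if a joint passes its speed limit or range.

## Working session

There is one attempt and no reset: what is moved stays moved. The work goes in short steps, Python scripts to look and compute and a tool call to move; the robot and the scene stay as the last step left them, time stands still between calls to the robot, and variables do not carry over. Pictures are saved under pics/ and viewed, at most 10 in all, crops included, and the job is handed in when it is done.

Besides the shell and the picture viewer there is one more tool, called after ">>>" in YAML: its name, and indented under it one key for each argument. move_arm: Moves the arm, as the interface text tells. Its arguments: {"type":"object","properties":{"offset":{"type":"array","items":{"type":"array","items":{"type":"number"}}},"twist":{"type":"array","items":{"type":"array","items":{"type":"number"}}},"grip":{"type":"array","items":{"type":"number"}},"force":{"type":"number"}},"required":["offset","twist","grip"]}

```bash
mkdir -p pics; ls; cat > h.py <<'E'
import numpy as np, cv2
from scipy.spatial.transform import Rotation as R
from workcell import bot, viewer, finder
def cam(name):
    o=bot.get_obs(); p=viewer.camera(name); p['obs']=o
    p['f']=p['color'].shape[0]/2/np.tan(np.radians(p['vfov'])/2)
    return p
def Tcw(p):
    T=np.eye(4)
    if 'tool_from_camera' in p:
        o=p['obs']; T[:3,:3]=R.from_euler('xyz',o['tcp_rot'],degrees=True).as_matrix(); T[:3,3]=o['ee_pos']
        return T@np.array(p['tool_from_camera'])
    a=np.array(p['attitude'],float)
    T[:3,:3]=a if a.shape==(3,3) else R.from_euler('xyz',a,degrees=True).as_matrix()
    T[:3,3]=p['position']; return T
def atz(p,uv,z):
    T=Tcw(p); d=T[:3,:3]@np.array([(uv[0]-p['cx'])/p['f'],(uv[1]-p['cy'])/p['f'],1]); o=T[:3,3]
    return o+d*(z-o[2])/d[2]
def save(p,n): cv2.imwrite('pics/'+n,p['color'][:,:,::-1])
E
python3 - <<'E'
from h import *
print(bot.get_obs())
Z=dict(crank_hub=.022,crank_handle=.038,crank_socket=0,drive_square=.072,index_lug=.052,index_mark=.052,indexer=0,flux_tin=0,capacitor_1=0,tape_measure=0)
for c in ['top','scene']:
    p=cam(c); save(p,c+'0.png'); print(c,p['position'],p['attitude'],p['vfov'])
    for t in Z:
        r=finder.pinpoint(p,t)[:2]
        for d in r: print(t,round(d['p'],2),np.round(d['position'],1),np.round(atz(p,d['position'],Z[t]),4)[:2])
E
```

```text
pics
{'time': 0.0, 'q': array([-7.12189835e+01,  5.01015353e+00,  1.00326735e+01,  9.50993274e+01,
       -1.89786287e-03,  8.99984574e+01]), 'qd': array([-0.05915494, -0.14489388, -0.00480624,  0.01204339, -0.01257109,
        0.00204195]), 'joint_efforts': array([-5.68423347e-04, -5.20388746e+01,  4.64803147e+01,  1.65205181e-02,
       -6.27136001e-05, -3.36587355e-06]), 'ee_pos': array([ 0.17698557, -0.52048664,  0.22637621]), 'tcp_rot': array([-1.79923193e+02,  1.89579321e-03,  1.87825617e+01]), 'wrist_force': array([-0.13448608,  0.132782  , -0.95106286]), 'torque': array([-0.02078716,  0.02854021, -0.01016047]), 'grasp_force': 0.0, 'opening': 0.08567477007072065}
top [0.41660401 0.02920253 1.29741734] [-175.77738317    0.30649151  -90.09543327] 49.70248274071873
crank_hub 0.79 [185.7 220.9] [0.4335 0.2555]
crank_handle 0.55 [195.6 231.6] [0.4009 0.2223]
crank_socket 0.74 [186.  218.9] [0.44   0.2585]
drive_square 0.53 [264.2 179.5] [0.5553 0.0144]
index_lug 0.91 [311.  193.3] [ 0.5154 -0.1266]
index_lug 0.51 [259.8 178.3] [0.5612 0.0275]
index_mark 0.86 [353.5 160.8] [ 0.6138 
[... 193 characters left out ...]
1 0.58 [206.6 161.4] [0.6213 0.1954]
tape_measure 0.66 [144.5 246. ] [0.356 0.387]
scene [-0.04260335  0.65966031  0.78197505] [-131.02393633    0.67128126 -138.82544918] 56.033245052675575
crank_hub 0.72 [221.3 250.5] [0.4331 0.2595]
crank_handle 0.65 [243.1 245.8] [0.3905 0.2192]
crank_handle 0.58 [285.5 137.7] [ 0.6179 -0.2631]
crank_socket 0.74 [218.8 256.4] [0.4377 0.2667]
drive_square 0.39 [244.5 173.3] [0.5636 0.0217]
index_lug 0.84 [281.2 164.4] [ 0.5195 -0.1097]
index_mark 0.62 [239.7 243.1] [0.3952 0.2266]
index_mark 0.6 [284.7 133.3] [ 0.6256 -0.2672]
indexer 0.7 [246.5 191.7] [0.5562 0.0232]
flux_tin 0.6 [193.7 185.7] [0.7096 0.1147]
capacitor_1 0.62 [195.4 209.8] [0.6202 0.1875]
```

```bash
python3 - <<'E'
import cv2
a=cv2.imread('pics/top0.png')[110:290,110:390]
cv2.imwrite('pics/top0c.png',cv2.resize(a,None,fx=2.8,fy=2.8,interpolation=cv2.INTER_CUBIC))
E
```

```text
(no output)
```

View pics/top0c.png

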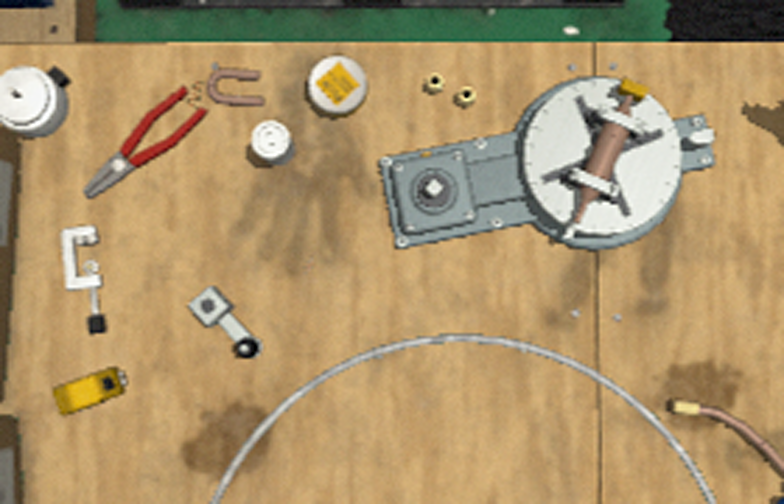

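The picture shows the crank hub at crop (210,306) with its handle at (247,347), the drive square at (433,188), the lug near (570,233) and the pointer at right (700,140). That puts the lug about 122° short. I'll move over the shaft for a wrist look.

>>> move_arm:
  offset:
    - [3.5,-2.6,-0.4]
    - [3.5,-2.6,-0.4]
    - [3.5,-2.6,-0.4]
    - [3.5,-2.6,-0.4]
    - [3.5,-2.6,-0.4]
  twist:
    - [0,0,0]
    - [0,0,0]
    - [0,0,0]
    - [0,0,0]
    - [0,0,0]
  grip: [1,1,1,1,1]

```text
time: 1.6
ee_pos: [0.3015, -0.3398, 0.2474]
tcp_rot: [180.0, -0.0, 18.8]
wrist_force: [1.0, -0.4, 0.6]
opening: 0.0855
grasp_force: 0.0
```

>>> move_arm:
  offset:
    - [3.5,-2.6,-0.4]
    - [3.5,-2.6,-0.4]
    - [3.5,-2.6,-0.4]
    - [3.5,-2.6,-0.4]
    - [3.5,-2.6,-0.4]
  twist:
    - [0,0,0]
    - [0,0,0]
    - [0,0,0]
    - [0,0,0]
    - [0,0,0]
  grip: [1,1,1,1,1]

```text
time: 2.1
ee_pos: [0.4255, -0.1602, 0.2675]
tcp_rot: [180.0, -0.0, 18.8]
wrist_force: [0.9, -1.6, -1.0]
opening: 0.0854
grasp_force: 0.0
```

>>> move_arm:
  offset:
    - [3,-2.6,-0.4]
    - [3,-2.6,-0.4]
    - [2.5,-2.6,-0.4]
    - [2,-2.6,-0.4]
    - [0,0,0]
  twist:
    - [0,0,0]
    - [0,0,0]
    - [0,0,0]
    - [0,0,0]
    - [0,0,0]
  grip: [1,1,1,1,1]

```text
time: 2.6
ee_pos: [0.4916, -0.0267, 0.2831]
tcp_rot: [-180.0, -0.0, 19.0]
wrist_force: [-0.6, 0.9, -0.5]
opening: 0.0854
grasp_force: 0.0
```

```bash
python3 - <<'E'
from h import *
p=cam('wrist'); save(p,'w1.png'); o=p['obs']
np.set_printoptions(suppress=True,precision=4)
print(o['time'],o['q'],o['ee_pos'],o['tcp_rot'],p['vfov'],p['cx'],p['cy']);print(p['tool_from_camera'])
Z=dict(drive_square=.072,index_lug=.052,index_mark=.052,indexer=0)
for t in Z:
    for d in finder.pinpoint(p,t)[:2]: print(t,round(d['p'],2),np.round(d['position'],1),np.round(atz(p,d['position'],Z[t]),4)[:2])
E
```

```text
2.6 [ -3.1268  -1.2973   9.9547 101.2415   0.0378 157.8853] [ 0.4916 -0.0267  0.2831] [-179.969    -0.024    18.9879] 59.365920669387194 257.96024757945963 190.0871440547802
[[ 0.0013 -0.946  -0.3242  0.083 ]
 [ 1.      0.002  -0.0016  0.0001]
 [ 0.0022 -0.3242  0.946  -0.147 ]
 [ 0.      0.      0.      1.    ]]
drive_square 0.86 [243.3  80.1] [0.5602 0.0134]
index_lug 0.77 [350.3 160.4] [ 0.5164 -0.1298]
index_mark 0.66 [495.1 111.2] [ 0.619  -0.2569]
index_mark 0.24 [ 40.  160.3] [0.3994 0.2083]
indexer 0.98 [246.4  75.8] [0.5641 0.0141]
```

View pics/w1.png

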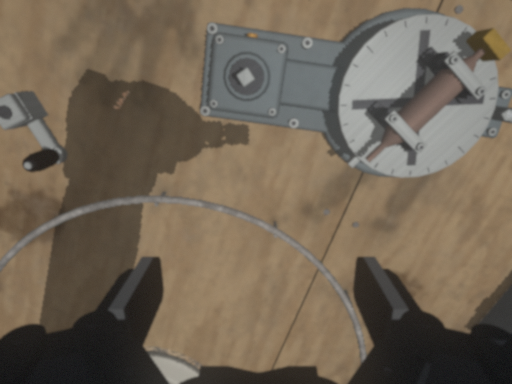

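The wrist view shows the drive square at (243,80) as a diamond, the lug at (350,160) and the pointer at (505,112). I'll go closer to measure the square's angle.

>>> move_arm:
  offset:
    - [1.6,-0.5,2.6]
    - [1.6,-0.5,2.7]
    - [1.6,-0.6,2.7]
    - [0,0,0]
    - [0,0,0]
  twist:
    - [0,0,0]
    - [0,0,0]
    - [0,0,0]
    - [0,0,0]
    - [0,0,0]
  grip: [1,1,1,1,1]

```text
time: 3.35
ee_pos: [0.5304, 0.0002, 0.2033]
tcp_rot: [-180.0, 0.1, 18.7]
wrist_force: [0.1, -0.6, 0.2]
opening: 0.085
grasp_force: 0.0
```

```bash
python3 - <<'E'
from h import *
p=cam('wrist'); save(p,'w2.png'); o=p['obs']
print(o['time'],o['ee_pos'],o['tcp_rot'])
Z=dict(drive_square=.072,index_lug=.052,index_mark=.052,indexer=0)
for t in Z:
    for d in finder.pinpoint(p,t)[:1]: print(t,round(d['p'],2),np.round(d['position'],1),np.round(atz(p,d['position'],Z[t]),4)[:2])
u,v=map(int,finder.pinpoint(p,'drive_square')[0]['position'])
a=p['color'][v-45:v+45,u-45:u+45,::-1]; print(u-45,v-45)
cv2.imwrite('pics/w2c.png',cv2.resize(a,None,fx=6,fy=6,interpolation=cv2.INTER_CUBIC))
g=p['depth']; T=Tcw(p)
vv,uu=np.mgrid[v-40:v+40,u-40:u+40]; d=g[v-40:v+40,u-40:u+40]
P=np.stack([(uu-p['cx'])/p['f']*d,(vv-p['cy'])/p['f']*d,d],-1)@T[:3,:3].T+T[:3,3]
m=(P[...,2]>.072)&(d>0); Q=P[m]; print(m.sum(),Q.mean(0))
print(cv2.minAreaRect((Q[:,:2]*1000).astype(np.float32)))
E
```

```text
3.35 [5.30358679e-01 2.02888504e-04 2.03269679e-01] [-1.79989131e+02  6.22868964e-02  1.87406774e+01]
drive_square 0.83 [259.1 137.5] [0.5623 0.0105]
index_lug 0.83 [384. 227.] [ 0.5155 -0.1337]
indexer 0.65 [257.6 123.4] [0.5635 0.0125]
214 92
306 [0.56409859 0.01268059 0.07788792]
((563.6939086914062, 12.497831344604492), (14.246586799621582, 13.912631034851074), 53.446632385253906)
```

View pics/w2c.png

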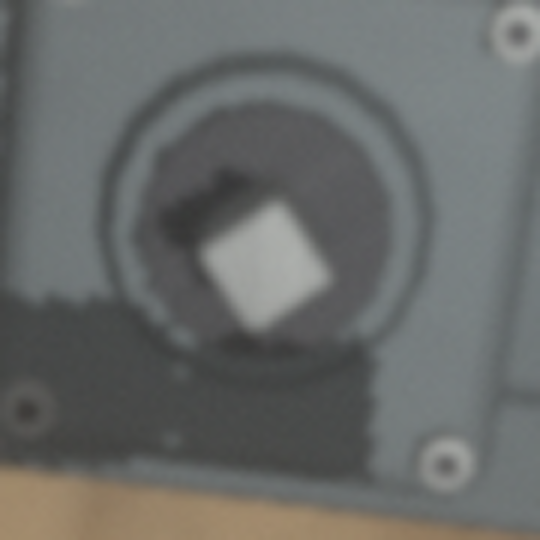

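The square's faces are clear. From depth it is at (0.5638, 0.0125), yaw 53.4° mod 90. Next, the crank.

>>> move_arm:
  offset:
    - [-0.6,-4.3,0]
    - [-0.6,-4.4,0]
    - [-0.6,-4.4,0]
    - [-0.6,-4.4,0]
    - [-0.6,-4.4,0]
  twist:
    - [0,0,0]
    - [0,0,0]
    - [0,0,0]
    - [0,0,0]
    - [0,0,0]
  grip: [1,1,1,1,1]

```text
time: 4.15
ee_pos: [0.4399, 0.1759, 0.204]
tcp_rot: [-178.8, -0.1, 21.2]
wrist_force: [-0.0, -0.7, -0.5]
opening: 0.0853
grasp_force: 0.0
```

>>> move_arm:
  offset:
    - [-0.6,-4.3,0]
    - [0,0,0]
    - [0,0,0]
    - [0,0,0]
    - [0,0,0]
  twist:
    - [0,0,0]
    - [0,0,-0.14]
    - [0,0,-0.14]
    - [0,0,-0.14]
    - [0,0,0]
  grip: [1,1,1,0.9,0.8]

```text
time: 4.65
ee_pos: [0.4294, 0.19, 0.2046]
tcp_rot: [-178.0, -0.9, 46.8]
wrist_force: [0.1, -0.2, -0.3]
opening: 0.0686
grasp_force: 0.0
```

```bash
cat > crank.py <<'E'
from h import *
p=cam('wrist'); o=p['obs']
print(o['time'],o['ee_pos'],o['tcp_rot'],o['opening'])
Z=dict(crank_hub=.022,crank_handle=.038,crank_socket=0)
for t in Z:
    for d in finder.pinpoint(p,t)[:1]: print(t,round(d['p'],2),np.round(d['position'],1),np.round(atz(p,d['position'],Z[t]),4)[:2])
T=Tcw(p); g=p['depth']; vv,uu=np.mgrid[:384,:512]
P=np.stack([(uu-p['cx'])/p['f']*g,(vv-p['cy'])/p['f']*g,g],-1)@T[:3,:3].T+T[:3,3]
near=(np.hypot(P[...,0]-.4335,P[...,1]-.2565)<.1)&(g>0)
def rect(lo,hi,n):
    m=(near&(P[...,2]>lo)&(P[...,2]<hi)).astype(np.uint8)
    k,l,s,c=cv2.connectedComponentsWithStats(m)
    for i in sorted(range(1,k),key=lambda i:-s[i,4])[:n]:
        Q=P[l==i]; print(len(Q),np.round(Q.mean(0),4),cv2.minAreaRect((Q[:,:2]*1000).astype(np.float32)))
rect(.041,.048,2); rect(.056,.066,1)
save(p,'crank.png')
E
python3 crank.py
```

```text
4.65 [0.42935139 0.19002877 0.20463688] [-178.04199685   -0.9031423    46.77628428] 0.06857154250280216
crank_hub 0.84 [225.3 109.6] [0.4385 0.256 ]
crank_handle 0.95 [223.2 177.6] [0.3938 0.211 ]
crank_socket 0.72 [229.  108.5] [0.4388 0.2549]
1246 [0.4404 0.2567 0.0444] ((440.0078125, 256.501953125), (31.960477828979492, 31.596105575561523), 43.66150665283203)
44 [0.4023 0.218  0.0447] ((400.8260192871094, 217.90744018554688), (6.868870735168457, 19.949338912963867), 28.580554962158203)
310 [0.3958 0.2148 0.0611] ((395.13043212890625, 214.56288146972656), (16.920143127441406, 17.93989372253418), 20.876033782958984)
```

View pics/crank.png

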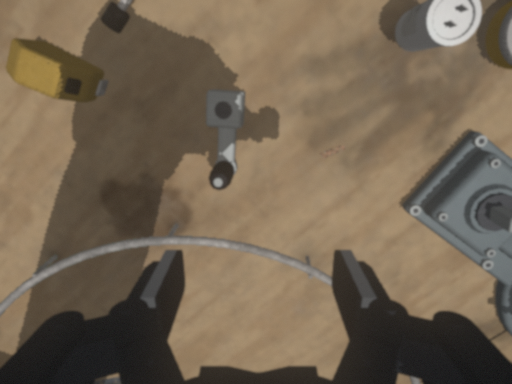

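The crank hub is at (225,109) with its handle toward the viewer at (222,177). It is clear all round. The tool has picked up a slight tilt, so I'll work out the correction.

```bash
cat > to.py <<'E'
import sys; from h import *
x,y,z,yaw=map(float,sys.argv[1:5]); o=bot.get_obs()
A=R.from_euler('xyz',o['tcp_rot'],degrees=True); B=R.from_euler('xyz',[180,0,yaw],degrees=True)
rv=(A.inv()*B).as_rotvec()
d=np.array([x,y,z])-o['ee_pos']
print('t',round(o['time'],2),'pos',np.round(o['ee_pos'],4),'rot',np.round(o['tcp_rot'],2),'q6',round(o['q'][5],1),'F',np.round(o['wrist_force'],1),'open',round(o['opening'],4))
print('twist',np.round(rv,4),'offset now cm',np.round(A.inv().apply(d)*100,2),'after twist',np.round(B.inv().apply(d)*100,2))
E
python3 to.py .440 .2565 .11 43.7
```

```text
t 4.85 pos [0.4294 0.19   0.2043] rot [-178.03   -0.87   46.46] q6 156.1 F [-0.3 -0.2 -0.6] open 0.0686
twist [-0.0348 -0.0143  0.0485] offset now cm [ 5.41 -3.48  9.64] after twist [ 5.36 -4.08  9.43]
```

>>> move_arm:
  offset:
    - [0,0,0]
    - [2.7,-2,2]
    - [2.7,-2.1,2.4]
    - [0,0,2.5]
    - [0,0,2.5]
  twist:
    - [-0.035,-0.014,0.048]
    - [0,0,0]
    - [0,0,0]
    - [0,0,0]
    - [0,0,0]
  grip: [0.8,0.8,0.8,0.8,0.8]

```text
time: 5.35
ee_pos: [0.4396, 0.2579, 0.1089]
tcp_rot: [-180.0, 0.0, 43.9]
wrist_force: [0.3, 0.5, 0.3]
opening: 0.068
grasp_force: 0.0
```

>>> move_arm:
  offset:
    - [0,0,0]
    - [0,0,0]
  twist:
    - [0,0,0]
    - [0,0,0]
  grip: [0.75,0.75]

```text
time: 5.55
ee_pos: [0.4397, 0.2569, 0.1106]
tcp_rot: [-180.0, 0.0, 43.8]
wrist_force: [0.8, -0.2, 0.1]
opening: 0.0643
grasp_force: 0.0
```

```bash
python3 to.py .440 .2565 .038 43.7
```

```text
t 5.55 pos [0.4397 0.2569 0.1106] rot [-1.800e+02  2.000e-02  4.385e+01] q6 166.5 F [ 0.8 -0.2  0.1] open 0.0643
twist [-0.0001  0.0004  0.0026] offset now cm [-0.    0.05  7.26] after twist [-0.01  0.05  7.26]
```

>>> move_arm:
  offset:
    - [0,0,3]
    - [0,0,3]
    - [0,0,1.2]
    - [0,0,0]
    - [0,0,0]
  twist:
    - [0,0,0]
    - [0,0,0]
    - [0,0,0]
    - [0,0,0]
    - [0,0,0]
  grip: [0.75,0.75,0.75,0.75,0.3]
  force: 60

```text
time: 6.05
ee_pos: [0.4406, 0.2574, 0.0399]
tcp_rot: [180.0, -0.1, 43.9]
wrist_force: [-0.3, -0.2, 0.4]
opening: 0.0506
grasp_force: 0.0
```

>>> move_arm:
  offset:
    - [0,0,0]
    - [0,0,0]
    - [0,0,0]
    - [0,0,0]
    - [0,0,0]
  twist:
    - [0,0,0]
    - [0,0,0]
    - [0,0,0]
    - [0,0,0]
    - [0,0,0]
  grip: [0.2,0.2,0.2,0.2,0.2]

```text
time: 6.55
ee_pos: [0.442, 0.2567, 0.0407]
tcp_rot: [179.8, -0.2, 43.9]
wrist_force: [4.3, -6.9, 10.7]
opening: 0.0173
grasp_force: 5.2
```

```bash
python3 to.py .440 .2565 .145 43.7; python3 -c "
from h import *; print(bot.get_obs()['grasp_force'])"
```

```text
t 6.55 pos [0.442  0.2567 0.0407] rot [179.76  -0.22  43.86] q6 166.4 F [ 4.3 -6.9 10.7] open 0.0173
twist [ 0.0041 -0.0038  0.0028] offset now cm [ -0.12  -0.08 -10.43] after twist [ -0.16  -0.12 -10.43]
5.1958127405669075
```

```bash
python3 - <<'E'
from h import *
p=cam('wrist'); q=cam('scene'); print(p['obs']['opening'],p['obs']['grasp_force'],p['obs']['ee_pos'])
r=finder.pinpoint(q,'crank_hub')[0]['position']; print(r)
u,v=221,250; c=cv2.resize(q['color'][v-60:v+40,u-65:u+65],(500,384),interpolation=cv2.INTER_CUBIC)
cv2.imwrite('pics/g.png',cv2.resize(np.hstack([p['color'],np.zeros((384,4,3),np.uint8),c]),None,fx=.78,fy=.78,interpolation=cv2.INTER_AREA)[:,:,::-1])
E
```

```text
0.017290738188540062 5.1958127405669075 [0.44197026 0.2567385  0.04074924]
[221.2, 249.6]
```

View pics/g.png

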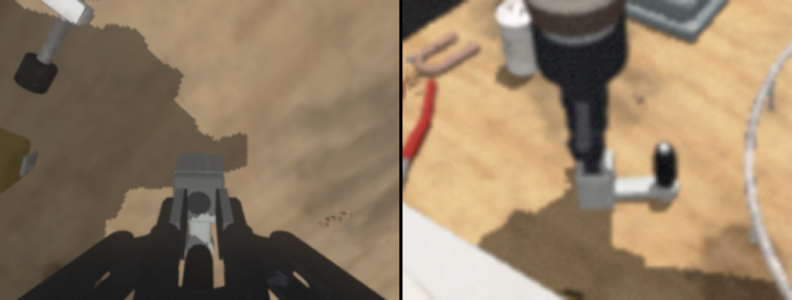

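The left view shows the fingers at the hub's centre, apparently covering its top edges. On the right they stand over the hub. I'll check with depth whether they straddle it or sit on it.

```bash
python3 - <<'E'
from h import *
p=cam('wrist'); o=p['obs']; print(o['opening'],o['grasp_force'],o['wrist_force'],o['torque'])
T=np.array(p['tool_from_camera']); g=p['depth']; vv,uu=np.mgrid[:384,:512]
P=np.stack([(uu-p['cx'])/p['f']*g,(vv-p['cy'])/p['f']*g,g],-1)@T[:3,:3].T+T[:3,3]
P=(P*1000).round().astype(int)
for v in range(195,330,12):
    print(v,' '.join('%d,%d,%d'%tuple(P[v,u]) for u in range(205,310,8)))
E
```

```text
0.016866530371238773 5.18565455233329 [ 3.22284458 -7.03769063 10.72387964] [-1.57496717e+00 -8.37263009e-01 -4.01948134e-04]
195 16,-32,40 16,-27,40 16,-22,40 16,-18,41 16,-13,40 16,-8,41 15,-3,42 15,1,42 16,6,40 16,11,40 16,15,40 15,20,42 16,25,41 16,30,40
207 9,-32,39 8,-28,41 8,-23,40 15,-16,23 15,-12,24 14,-8,26 14,-3,25 15,1,25 14,6,25 15,10,23 8,16,42 8,21,41 8,25,41 9,30,40
219 1,-32,40 0,-28,41 0,-23,41 14,-15,9 14,-11,9 15,-7,8 15,-3,7 15,1,9 15,5,9 15,9,8 14,13,9 0,21,41 0,26,41 0,31,41
231 -7,-33,39 -8,-28,42 13,-18,-1 13,-14,-3 13,-10,-3 13,-7,-3 14,-3,-4 13,1,-3 14,5,-3 13,9,-3 13,12,-3 -7,21,40 -7,26,40 -7,31,40
243 -16,-34,41 -16,-28,40 6,-18,0 10,-14,-8 11,-10,-10 8,-6,-5 7,-3,-3 8,1,-4 7,5,-4 10,8,-8 10,12,-8 -16,21,41 -16,26,40 -16,31,41
255 -25,-34,41 6,-21,-12 7,-17,-14 11,-13,-20 11,-9,-20 2,-7,-6 3,-3,-7 2,1,-5 1,5,-4 8,8,-16 10,11,-19 11,15,-20 6,19,-13 -24,32,41
267 6,-23,-22 6,-19,-22 11,-15,-30 10,-12,-29 6,-9,-23 -5,-7,-5 -4,-3,-6 -5,1,-5 -6,5,-4 3,8,-17 10,10,-29 10,14,-29 7,18,-23 6,21,-23
279 6,-21,-32 6,-18,-31 11,-14,-38 10,-11,-38 2,-9,-25 -12,-7,-4 -12,-3,-4 -12,1,-4 -12,5,-4 -2,8,-19 10,10,-38 10,13,-37 6,17,-31 7,20,-33
291 12,-19,-48 13,-16,-49 12,-13,-48 8,-11,-42 -3,-9,-27 -42,-8,28 -42,-3,28 -41,1,26 -42,6,28 -8,8,-20 7,10,-41 11,12,-46 13,15,-48 13,17,-48
303 11,-18,-53 11,-15,-53 11,-13,-52 6,-11,-47 -8,-9,-28 -50,-8,28 -50,-3,28 -50,2,27 -51,6,28 -60,12,40 3,10,-42 12,11,-53 11,14,-53 11,17,-53
315 11,-17,-58 11,-15,-59 11,-12,-59 2,-11,-48 -62,-14,31 -59,-8,27 -54,-3,20 -54,1,22 -59,7,27 -69,12,39 0,10,-45 11,11,-58 12,13,-60 12,16,-59
327 16,-15,-70 16,-13,-70 17,-11,-70 -2,-11,-49 -80,-15,41 -54,-8,10 -53,-3,9 -54,1,10 -57,6,14 -80,13,40 -5,10,-46 17,9,-71 16,12,-70 16,14,-69
```

>>> move_arm:
  offset:
    - [0,0,0]
    - [0,0,0]
    - [0,0,0]
    - [0,0,0]
    - [0,0,0]
  twist:
    - [0,0,0]
    - [0,0,0]
    - [0,0,0]
    - [0,0,0]
    - [0,0,0]
  grip: [0.7,0.7,0.7,0.7,0.7]

```text
time: 7.25
ee_pos: [0.4396, 0.2571, 0.0379]
tcp_rot: [-180.0, 0.0, 43.9]
wrist_force: [-0.4, -0.3, -0.4]
opening: 0.0593
grasp_force: 0.0
```

```bash
python3 to.py .440 .2565 .038 43.7; python3 - <<'E'
from h import *
p=cam('wrist'); save(p,'o.png')
T=np.array(p['tool_from_camera']); g=p['depth']; vv,uu=np.mgrid[:384,:512]
P=np.stack([(uu-p['cx'])/p['f']*g,(vv-p['cy'])/p['f']*g,g],-1)@T[:3,:3].T+T[:3,3]
P=(P*1000).round().astype(int)
for v in range(195,330,12):
    print(v,' '.join('%d,%d,%d'%tuple(P[v,u]) for u in list(range(150,220,10))+list(range(300,360,10))))
E
```

```text
t 7.25 pos [0.4396 0.2571 0.0379] rot [-1.7999e+02  2.0000e-02  4.3930e+01] q6 166.4 F [-0.4 -0.3 -0.4] open 0.0593
twist [-0.0001  0.0003  0.004 ] offset now cm [-0.01  0.07 -0.01] after twist [-0.01  0.07 -0.01]
195 17,-63,37 17,-58,38 17,-52,38 16,-46,39 17,-40,38 17,-34,38 17,-28,38 17,24,38 17,30,38 17,36,39 17,42,39 17,47,37 16,54,39
207 9,-64,38 9,-58,37 9,-52,37 9,-46,38 10,-40,37 9,-35,38 9,-29,38 9,25,39 9,30,39 83,0,-147 9,42,39 9,48,38 10,54,37
219 1,-65,39 2,-59,38 1,-53,38 1,-47,38 1,-41,39 1,-35,38 2,-29,38 2,25,37 1,31,38 1,37,39 2,43,38 2,49,38 2,54,38
231 -6,-66,37 -6,-59,37 -6,-54,37 -6,-48,38 -6,-41,37 -6,-36,38 -6,-29,37 -6,25,37 -7,31,39 -7,37,38 -6,43,38 -6,49,38 -6,55,38
243 -15,-67,38 -14,-60,38 -15,-54,38 -15,-48,38 -14,-42,37 -14,-36,38 -15,-30,38 -14,25,38 -14,31,38 -15,38,38 -15,44,39 -15,50,39 -14,56,38
255 -23,-68,38 -22,-61,37 -23,-55,38 10,-34,-20 7,-31,-14 -23,-37,39 -23,-30,38 -23,26,38 -23,32,38 -23,38,38 10,30,-20 11,34,-21 -23,57,38
267 -31,-68,37 7,-41,-24 10,-36,-29 10,-32,-29 2,-30,-17 -31,-37,37 -31,-31,38 -32,26,38 -31,32,38 -31,39,38 8,30,-25 10,33,-29 6,38,-23
279 7,-43,-32 7,-39,-32 10,-33,-38 8,-30,-35 -3,-31,-18 -40,-37,38 -40,-31,37 -40,26,38 -40,33,38 -40,39,38 4,29,-28 11,30,-38 10,34,-37
291 6,-41,-39 10,-35,-45 10,-32,-45 4,-30,-37 -8,-30,-20 -49,-38,38 -49,-31,37 -49,27,38 -49,33,38 -49,40,38 -1,29,-29 9,29,-43 10,33,-45
303 13,-35,-56 11,-33,-54 6,-32,-47 -1,-31,-38 -59,-45,38 -58,-38,38 -59,-32,38 -59,27,39 -58,34,37 -58,40,38 -6,29,-30 5,29,-45 6,32,-47
315 11,-34,-59 11,-31,-59 1,-32,-47 -5,-30,-40 -68,-46,38 -67,-39,37 -68,-32,38 -68,28,38 -68,34,38 -68,41,38 83,0,-147 1,29,-46 11,29,-59
327 12,-33,-65 12,-30,-65 11,-27,-64 -9,-30,-41 -78,-46,38 -78,-40,39 -77,-33,38 -78,28,38 -78,35,38 -78,41,38 -77,48,37 -4,30,-47 11,27,-64
```

View pics/o.png

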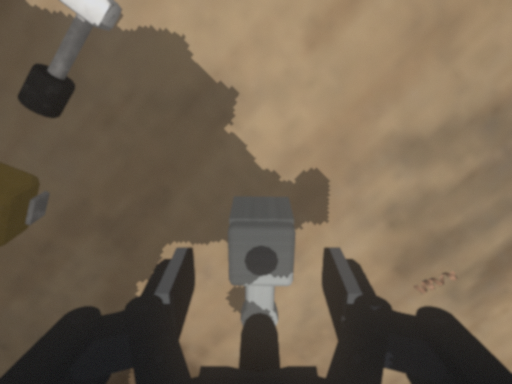

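The picture shows the open fingers well above and outside the hub, with the hub undisturbed between them. The tips end about 10 mm *behind* the reported TCP, so the true fingertips are about 26 mm higher than described. I'll go 2.6 cm lower and grip.

>>> move_arm:
  offset:
    - [0,0,1.3]
    - [0,0,1.3]
    - [0,0,0]
    - [0,0,0]
    - [0,0,0]
  twist:
    - [0,0,0]
    - [0,0,0]
    - [0,0,0]
    - [0,0,0]
    - [0,0,0]
  grip: [0.7,0.7,0.7,0.4,0.2]
  force: 60

```text
time: 7.8
ee_pos: [0.44, 0.2571, 0.0123]
tcp_rot: [180.0, -0.0, 43.9]
wrist_force: [0.7, -2.4, 7.8]
opening: 0.0316
grasp_force: 15.6
```

>>> move_arm:
  offset:
    - [0,0,0]
    - [0,0,0]
    - [0,0,0]
  twist:
    - [0,0,0]
    - [0,0,0]
    - [0,0,0]
  grip: [0.2,0.2,0.2]

```text
time: 8.1
ee_pos: [0.4402, 0.2572, 0.0125]
tcp_rot: [180.0, -0.1, 43.9]
wrist_force: [1.9, 0.1, 1.4]
opening: 0.0309
grasp_force: 60.0
```

```bash
python3 to.py .440 .2565 .115 43.7; python3 - <<'E'
from h import *
p=cam('wrist'); save(p,'gr.png'); print(p['obs']['grasp_force'])
T=np.array(p['tool_from_camera']); g=p['depth']; vv,uu=np.mgrid[:384,:512]
P=np.stack([(uu-p['cx'])/p['f']*g,(vv-p['cy'])/p['f']*g,g],-1)@T[:3,:3].T+T[:3,3]
P=(P*1000).round().astype(int)
for v in range(219,290,8):
    print(v,' '.join('%d,%d,%d'%tuple(P[v,u]) for u in list(range(190,330,10))))
E
```

```text
t 8.1 pos [0.4402 0.2572 0.0125] rot [ 1.7998e+02 -6.0000e-02  4.3920e+01] q6 166.4 F [1.9 0.1 1.4] open 0.0309
twist [ 0.0004 -0.001   0.0038] offset now cm [ -0.05   0.04 -10.25] after twist [ -0.06   0.04 -10.25]
60.03139999927953
219 13,-35,12 13,-30,12 13,-25,12 13,-20,12 15,-14,6 16,-9,6 16,-4,6 16,1,6 16,6,5 16,10,5 13,16,12 12,21,14 13,26,11 13,32,12
227 9,-35,11 9,-30,12 8,-25,13 8,-20,12 15,-14,-3 15,-9,-3 16,-4,-3 16,1,-4 15,5,-2 16,10,-3 16,15,-4 9,21,11 8,27,12 9,32,12
235 4,-36,11 3,-31,14 3,-26,13 4,-20,12 15,-13,-11 16,-8,-12 16,-4,-12 15,1,-11 16,5,-12 16,9,-11 16,14,-11 4,22,13 4,27,11 3,32,13
243 -1,-36,13 -1,-31,12 10,-22,-9 15,-17,-19 15,-12,-17 16,-8,-19 15,-4,-18 16,0,-19 15,5,-19 16,9,-19 16,13,-20 10,19,-9 -1,27,12 -1,32,13
251 -6,-37,12 -5,-31,11 10,-21,-17 12,-17,-20 15,-12,-25 16,-8,-26 15,-4,-25 16,0,-26 16,5,-26 16,9,-26 15,13,-25 10,18,-16 -6,27,13 -6,33,12
259 -11,-37,12 6,-26,-16 11,-20,-24 14,-15,-30 15,-11,-31 15,-7,-31 15,-3,-31 14,0,-30 14,4,-30 15,8,-31 15,12,-31 11,17,-24 10,21,-23 6,27,-16
267 6,-29,-23 7,-25,-24 10,-20,-29 11,-15,-30 12,-11,-32 12,-7,-32 12,-3,-32 11,0,-31 12,4,-32 12,8,-32 11,12,-31 10,17,-29 10,21,-28 6,26,-22
275 6,-28,-29 11,-22,-36 11,-19,-36 7,-16,-31 8,-11,-31 8,-7,-31 7,-4,-30 8,0,-32 8,4,-32 8,8,-31 8,12,-32 10,16,-35 10,20,-35 6,25,-29
283 6,-27,-34 10,-22,-40 11,-18,-41 4,-16,-32 4,-12,-31 5,-7,-32 6,-3,-34 6,0,-33 5,4,-32 4,8,-31 4,12,-32 10,15,-39 10,19,-40 7,24,-35
```

Gripped: 60 N, 31 mm opening, hub centred, and the TCP is 12.5 mm above the underside. Lifting and carrying to the shaft.

>>> move_arm:
  offset:
    - [0,0,-1]
    - [0,0,-2]
    - [0,0,-2.5]
    - [0,0,-2.5]
    - [0,0,-2.2]
  twist:
    - [0,0,0]
    - [0,0,0]
    - [0,0,0]
    - [0,0,0]
    - [0,0,0]
  grip: [0.2,0.2,0.2,0.2,0.2]
  force: 80

```text
time: 8.65
ee_pos: [0.4393, 0.2569, 0.1154]
tcp_rot: [-180.0, 0.0, 43.9]
wrist_force: [-0.5, 0.0, -5.2]
opening: 0.0309
grasp_force: 79.5
```

>>> move_arm:
  offset:
    - [-0.6,2,0]
    - [-1,3.3,0]
    - [-1,3.3,0]
    - [-1,3.3,0]
    - [-1,3.3,0]
  twist:
    - [0,0,0]
    - [0,0,0]
    - [0,0,0]
    - [0,0,0]
    - [0,0,0]
  grip: [0.2,0.2,0.2,0.2,0.2]

```text
time: 9.15
ee_pos: [0.512, 0.1144, 0.1142]
tcp_rot: [-180.0, 0.0, 43.9]
wrist_force: [0.8, 0.6, -4.7]
opening: 0.031
grasp_force: 79.9
```

>>> move_arm:
  offset:
    - [-1,3.3,0]
    - [-1,3.3,0]
    - [-1,3.2,0]
    - [0,0,0]
    - [0,0,0]
  twist:
    - [0,0,-0.055]
    - [0,0,-0.055]
    - [0,0,-0.055]
    - [0,0,0]
    - [0,0,0]
  grip: [0.2,0.2,0.2,0.2,0.2]

```text
time: 9.65
ee_pos: [0.5629, 0.0265, 0.1138]
tcp_rot: [-179.9, 0.0, 53.3]
wrist_force: [1.2, 0.7, -3.4]
opening: 0.0308
grasp_force: 80.4
```

```bash
python3 to.py .5638 .0125 .0895 53.4
```

```text
t 9.65 pos [0.5629 0.0265 0.1138] rot [-1.7992e+02  4.0000e-02  5.3270e+01] q6 129.4 F [ 1.2  0.7 -3.4] open 0.0308
twist [-0.0015  0.0006 -0.0022] offset now cm [-1.07  0.91  2.42] after twist [-1.07  0.91  2.43]
```

>>> move_arm:
  offset:
    - [-1.07,0.91,0]
    - [0,0,0]
    - [0,0,0]
  twist:
    - [0,0,-0.002]
    - [0,0,0]
    - [0,0,0]
  grip: [0.2,0.2,0.2]

```text
time: 9.95
ee_pos: [0.5639, 0.0133, 0.1142]
tcp_rot: [-180.0, -0.0, 53.5]
wrist_force: [-0.1, 0.4, -3.8]
opening: 0.0311
grasp_force: 80.5
```

>>> move_arm:
  offset:
    - [0,0,0.9]
    - [0,0,0.6]
    - [0,0,0.4]
    - [0,0,0.3]
    - [0,0,0.3]
  twist:
    - [0,0,0]
    - [0,0,0]
    - [0,0,0]
    - [0,0,0]
    - [0,0,0]
  grip: [0.2,0.2,0.2,0.2,0.2]

```text
time: 10.45
ee_pos: [0.5641, 0.0131, 0.0887]
tcp_rot: [-180.0, 0.0, 53.5]
wrist_force: [-0.0, -0.2, -4.4]
opening: 0.0303
grasp_force: 80.5
```

```bash
python3 to.py .5638 .0125 .0625 53.4
```

```text
t 10.45 pos [0.5641 0.0131 0.0887] rot [-179.99    0.     53.5 ] q6 127.8 F [-0.  -0.2 -4.4] open 0.0303
twist [-0.0002  0.      0.0018] offset now cm [-0.07  0.01  2.62] after twist [-0.07  0.01  2.62]
```

>>> move_arm:
  offset:
    - [0,0,0.3]
    - [0,0,0.3]
    - [0,0,0.4]
    - [0,0,0.5]
    - [0,0,0]
  twist:
    - [0,0,0]
    - [0,0,0]
    - [0,0,0]
    - [0,0,0]
    - [0,0,0]
  grip: [0.2,0.2,0.2,0.2,0.2]

```text
time: 10.95
ee_pos: [0.5641, 0.0129, 0.0733]
tcp_rot: [-180.0, 0.0, 53.5]
wrist_force: [0.9, 0.2, -4.0]
opening: 0.0309
grasp_force: 80.5
```

```bash
python3 to.py .5638 .0125 .0625 53.4
```

```text
t 10.95 pos [0.5641 0.0129 0.0733] rot [-1.7998e+02  3.0000e-02  5.3490e+01] q6 127.8 F [ 0.9  0.2 -4. ] open 0.0309
twist [-0.0003  0.0005  0.0015] offset now cm [-0.05  0.    1.08] after twist [-0.05  0.    1.08]
```

>>> move_arm:
  offset:
    - [0,0,0.4]
    - [0,0,0.4]
    - [0,0,0.3]
    - [0,0,0]
    - [0,0,0]
  twist:
    - [0,0,0]
    - [0,0,0]
    - [0,0,0]
    - [0,0,0]
    - [0,0,0]
  grip: [0.2,0.2,0.2,0.2,0.2]

```text
time: 11.45
ee_pos: [0.5642, 0.013, 0.063]
tcp_rot: [-180.0, 0.0, 53.5]
wrist_force: [-0.5, 0.1, -3.8]
opening: 0.0307
grasp_force: 80.6
```

>>> move_arm:
  offset:
    - [0,0,0]
    - [0,0,0]
    - [0,0,0]
    - [0,0,0]
    - [0,0,0]
  twist:
    - [0,0,-0.05]
    - [0,0,-0.1]
    - [0,0,-0.1]
    - [0,0,-0.1]
    - [0,0,-0.05]
  grip: [0.2,0.2,0.2,0.2,0.2]

```text
time: 11.95
ee_pos: [0.5646, 0.0119, 0.0632]
tcp_rot: [179.9, 0.1, 76.6]
wrist_force: [1.8, -5.8, -5.2]
opening: 0.0306
grasp_force: 80.3
```

```bash
python3 to.py .5638 .0125 .0625 53.4; python3 - <<'E'
from h import *
o=bot.get_obs(); print(o['torque'],o['wrist_force'])
p=cam('top')
for t,z in dict(drive_square=.072,index_lug=.052,index_mark=.052).items():
    for d in finder.pinpoint(p,t)[:1]: print(t,round(d['p'],2),np.round(d['position'],1),np.round(atz(p,d['position'],z),4)[:2])
E
```

```text
t 11.95 pos [0.5646 0.0119 0.0632] rot [1.7993e+02 1.1000e-01 7.6560e+01] q6 104.7 F [ 1.8 -5.8 -5.2] open 0.0306
twist [0.0016 0.0016 0.4043] offset now cm [ 0.04 -0.09  0.07] after twist [ 0.   -0.1   0.07]
[-1.19395563 -0.44594843 -0.15562073] [ 1.8043253  -5.77355514 -5.19522087]
index_lug 0.83 [314.  192.9] [ 0.5166 -0.1357]
index_mark 0.67 [351.6 162.1] [ 0.6099 -0.2505]
```

>>> move_arm:
  offset:
    - [0,0,0.1]
    - [0,0,0.05]
    - [0,0,0]
  twist:
    - [0,0,0]
    - [0,0,0]
    - [0,0,0]
  grip: [0.2,0.2,0.2]

```text
time: 12.45
ee_pos: [0.5647, 0.0119, 0.0627]
tcp_rot: [179.9, 0.1, 76.4]
wrist_force: [0.0, -5.6, 2.3]
opening: 0.0309
grasp_force: 81.4
```

>>> move_arm:
  offset:
    - [0,0,0]
    - [0,0,0]
    - [0,0,0]
    - [0,0,0]
    - [0,0,0]
  twist:
    - [0,0,-0.14]
    - [0,0,-0.14]
    - [0,0,-0.14]
    - [0,0,-0.14]
    - [0,0,-0.14]
  grip: [0.2,0.2,0.2,0.2,0.2]

```text
time: 12.95
ee_pos: [0.5648, 0.0119, 0.0627]
tcp_rot: [180.0, 0.2, 116.8]
wrist_force: [-0.9, -5.0, 2.7]
opening: 0.031
grasp_force: 81.4
```

>>> move_arm:
  offset:
    - [0,0,0]
    - [0,0,0]
    - [0,0,0]
    - [0,0,0]
    - [0,0,0]
  twist:
    - [0,0,-0.14]
    - [0,0,-0.14]
    - [0,0,-0.14]
    - [0,0,-0.14]
    - [0,0,-0.14]
  grip: [0.2,0.2,0.2,0.2,0.2]

```text
time: 13.45
ee_pos: [0.565, 0.012, 0.0627]
tcp_rot: [-180.0, 0.2, 156.9]
wrist_force: [0.8, -4.7, 0.6]
opening: 0.0305
grasp_force: 81.4
```

```bash
python3 to.py .5638 .0125 .0625 53.4
```

```text
t 13.45 pos [0.565  0.012  0.0627] rot [-1.7995e+02  1.6000e-01  1.5689e+02] q6 24.4 F [ 0.8 -4.7  0.6] open 0.0305
twist [0.0019 0.0027 1.8063] offset now cm [ 0.13 -0.    0.02] after twist [-0.03 -0.12  0.02]
```

>>> move_arm:
  offset:
    - [0,0,0]
    - [0,0,0]
    - [0,0,0]
    - [0,0,0]
    - [0,0,0]
  twist:
    - [0,0,-0.14]
    - [0,0,-0.14]
    - [0,0,-0.14]
    - [0,0,-0.14]
    - [0,0,-0.14]
  grip: [0.2,0.2,0.2,0.2,0.2]

```text
time: 13.95
ee_pos: [0.565, 0.0122, 0.0627]
tcp_rot: [-179.9, 0.1, -163.0]
wrist_force: [1.3, -4.0, 1.6]
opening: 0.0308
grasp_force: 81.4
```

>>> move_arm:
  offset:
    - [0,0,0]
    - [0,0,0]
    - [0,0,0]
    - [0,0,0]
    - [0,0,0]
  twist:
    - [0,0,-0.14]
    - [0,0,-0.14]
    - [0,0,-0.14]
    - [0,0,-0.14]
    - [0,0,-0.14]
  grip: [0.2,0.2,0.2,0.2,0.2]

```text
time: 14.45
ee_pos: [0.5649, 0.0124, 0.0627]
tcp_rot: [-179.9, 0.0, -122.9]
wrist_force: [-1.3, -3.6, 1.8]
opening: 0.031
grasp_force: 81.3
```

>>> move_arm:
  offset:
    - [0,0,0]
    - [0,0,0]
    - [0,0,0]
    - [0,0,0]
    - [0,0,0]
  twist:
    - [0,0,-0.14]
    - [0,0,-0.14]
    - [0,0,-0.14]
    - [0,0,-0.14]
    - [0,0,-0.14]
  grip: [0.2,0.2,0.2,0.2,0.2]

```text
time: 14.95
ee_pos: [0.5647, 0.0124, 0.0627]
tcp_rot: [-179.9, -0.1, -82.8]
wrist_force: [-1.2, -3.4, 1.8]
opening: 0.0303
grasp_force: 81.3
```

>>> move_arm:
  offset:
    - [0,0,0]
    - [0,0,0]
    - [0,0,0]
    - [0,0,0]
    - [0,0,0]
  twist:
    - [0,0,-0.14]
    - [0,0,-0.14]
    - [0,0,-0.14]
    - [0,0,-0.14]
    - [0,0,-0.14]
  grip: [0.2,0.2,0.2,0.2,0.2]

```text
time: 15.45
ee_pos: [0.5646, 0.0124, 0.0627]
tcp_rot: [-180.0, -0.1, -42.7]
wrist_force: [-1.6, -3.5, 2.5]
opening: 0.0305
grasp_force: 81.3
```

>>> move_arm:
  offset:
    - [0,0,0]
    - [0,0,0]
    - [0,0,0]
  twist:
    - [0,0,-0.14]
    - [0,0,-0.14]
    - [0,0,0]
  grip: [0.2,0.2,0.2]

```text
time: 15.75
ee_pos: [0.5645, 0.0124, 0.0626]
tcp_rot: [180.0, -0.1, -26.8]
wrist_force: [-0.8, -4.7, 3.6]
opening: 0.0306
grasp_force: 81.4
```

```bash
python3 to.py .5638 .0125 .0625 154; python3 - <<'E'
from h import *
for c in ('top','wrist'):
  p=cam(c); save(p,c+'s1.png')
  for t,z in dict(crank_hub=.072,crank_handle=.088,index_lug=.052,index_mark=.052).items():
    for d in finder.pinpoint(p,t)[:1]: print(t,round(d['p'],2),np.round(d['position'],1),np.round(atz(p,d['position'],z),4)[:2])
E
```

```text
t 15.75 pos [0.5645 0.0124 0.0626] rot [ 1.7997e+02 -9.0000e-02 -2.6820e+01] q6 -151.9 F [-0.8 -4.7  3.6] open 0.0306
twist [-2.6000e-03 -8.0000e-04  3.1273e+00] offset now cm [-0.07  0.02  0.01] after twist [ 0.07 -0.02  0.01]
index_lug 0.94 [346.1 187. ] [ 0.5342 -0.2325]
index_mark 0.8 [356.1 164.1] [ 0.6038 -0.264 ]
crank_hub 0.62 [257.5 263.1] [0.5643 0.0122]
```

>>> move_arm:
  offset:
    - [0,0,0]
    - [0,0,0]
    - [0,0,0]
    - [0,0,0]
    - [0,0,0]
  twist:
    - [0,0,0]
    - [0,0,0]
    - [0,0,0]
    - [0,0,0]
    - [0,0,0]
  grip: [0.62,0.62,0.62,0.62,0.62]

```text
time: 16.75
ee_pos: [0.5642, 0.0131, 0.0615]
tcp_rot: [-180.0, 0.0, -26.9]
wrist_force: [-0.3, -0.7, 0.3]
opening: 0.0527
grasp_force: 0.0
```

```bash
python3 to.py .5645 .0124 .0626 153.2; python3 - <<'E'
from h import *
p=cam('wrist'); cv2.imwrite('pics/rg.png',p['color'][:,:,::-1])
T=np.array(p['tool_from_camera']); g=p['depth']; vv,uu=np.mgrid[:384,:512]
P=np.stack([(uu-p['cx'])/p['f']*g,(vv-p['cy'])/p['f']*g,g],-1)@T[:3,:3].T+T[:3,3]
P=(P*1000).round().astype(int)
for v in range(219,290,8):
    print(v,' '.join('%d,%d,%d'%tuple(P[v,u]) for u in list(range(170,350,10))))
E
```

```text
t 16.75 pos [0.5642 0.0131 0.0615] rot [-179.99    0.    -26.92] q6 -151.7 F [-0.3 -0.7  0.3] open 0.0527
twist [0.0000e+00 2.0000e-04 3.1394e+00] offset now cm [ 0.06  0.05 -0.11] after twist [-0.06 -0.05 -0.11]
219 10,-47,19 9,-42,21 9,-36,20 8,-31,22 9,-26,21 11,-20,16 16,-13,5 16,-8,5 16,-3,4 16,1,4 16,6,4 16,11,4 16,16,5 10,23,18 9,29,21 8,34,22 9,39,21 8,46,24
227 6,-47,17 5,-42,19 4,-37,22 4,-31,21 4,-26,21 7,-20,15 16,-13,-5 16,-8,-4 16,-3,-5 16,1,-5 16,6,-5 16,11,-5 16,15,-4 7,23,15 4,29,21 4,35,22 4,40,22 3,46,23
235 83,1,-147 -1,-43,21 -1,-37,21 -1,-32,21 -1,-26,21 2,-20,15 16,-12,-12 16,-8,-12 16,-3,-13 16,1,-13 17,6,-15 16,10,-12 16,15,-12 2,23,15 -1,29,20 -1,35,21 -1,40,22 -1,46,21
243 -27,-60,61 -27,-54,61 -6,-38,21 -6,-32,21 -6,-26,22 -3,-20,15 15,-11,-19 16,-7,-21 16,-3,-20 16,1,-21 16,5,-21 16,10,-20 16,14,-20 -2,23,15 -6,30,22 -6,35,22 -6,41,22 -4,45,18
251 -33,-61,61 -33,-54,61 10,-29,-16 6,-26,-9 -11,-27,22 -7,-20,14 16,-11,-27 16,-7,-27 16,-3,-27 16,1,-27 16,5,-27 16,9,-28 16,13,-26 -11,24,21 -11,30,21 10,28,-16 10,32,-16 -9,46,18
259 6,-38,-17 11,-32,-25 11,-28,-24 2,-26,-10 -16,-27,20 14,-15,-30 15,-10,-31 15,-7,-31 83,1,-147 15,1,-32 15,5,-32 15,9,-32 15,13,-32 -16,24,21 -16,30,21 10,27,-23 10,31,-23 6,37,-16
267 7,-36,-24 10,-31,-29 10,-27,-30 -1,-26,-12 -21,-27,21 11,-15,-30 13,-10,-34 13,-6,-33 12,-3,-33 13,1,-33 12,5,-32 13,9,-33 12,13,-32 -22,25,22 -21,30,21 6,27,-23 10,29,-29 10,33,-30
275 6,-35,-29 10,-30,-35 8,-26,-32 -4,-26,-13 -53,-34,61 7,-15,-30 8,-11,-32 8,-7,-33 9,-3,-33 9,1,-33 9,5,-33 9,9,-33 8,13,-32 -26,25,21 -53,38,62 2,27,-23 10,28,-35 10,32,-35
283 10,-32,-40 10,-28,-40 6,-26,-34 -7,-26,-16 -60,-34,62 3,-15,-30 5,-11,-32 5,-7,-34 6,-3,-35 6,1,-35 6,5,-34 5,9,-33 5,13,-32 -59,31,60 -59,38,61 -1,27,-24 11,27,-41 11,31,-41
```

View pics/rg.png

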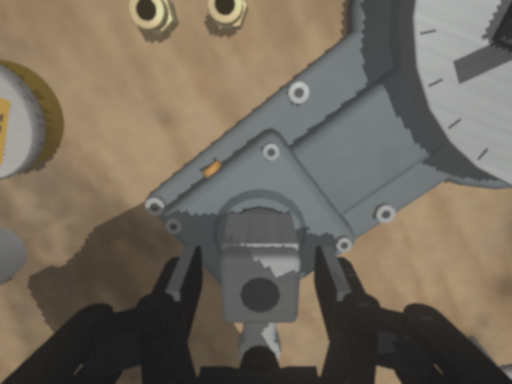

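The hub is seated on the shoulder, with the open fingers clear on both sides and above the arm. I'll turn the gripper back half a turn.

>>> move_arm:
  offset:
    - [0,0,0]
    - [0,0,0]
    - [0,0,0]
    - [0,0,0]
    - [0,0,0]
  twist:
    - [0,0,0.14]
    - [0,0,0.14]
    - [0,0,0.14]
    - [0,0,0.14]
    - [0,0,0.14]
  grip: [0.65,0.65,0.65,0.65,0.65]

```text
time: 17.3
ee_pos: [0.5642, 0.013, 0.0616]
tcp_rot: [-180.0, 0.0, -67.4]
wrist_force: [0.3, -0.5, -0.1]
opening: 0.0557
grasp_force: 0.0
```

>>> move_arm:
  offset:
    - [0,0,0]
    - [0,0,0]
    - [0,0,0]
    - [0,0,0]
    - [0,0,0]
  twist:
    - [0,0,0.14]
    - [0,0,0.14]
    - [0,0,0.14]
    - [0,0,0.14]
    - [0,0,0.14]
  grip: [0.65,0.65,0.65,0.65,0.65]

```text
time: 17.8
ee_pos: [0.5642, 0.013, 0.0615]
tcp_rot: [-180.0, 0.0, -107.5]
wrist_force: [0.9, -0.1, 0.3]
opening: 0.0553
grasp_force: 0.0
```

>>> move_arm:
  offset:
    - [0,0,0]
    - [0,0,0]
    - [0,0,0]
    - [0,0,0]
    - [0,0,0]
  twist:
    - [0,0,0.14]
    - [0,0,0.14]
    - [0,0,0.14]
    - [0,0,0.14]
    - [0,0,0.14]
  grip: [0.65,0.65,0.65,0.65,0.65]

```text
time: 18.3
ee_pos: [0.5642, 0.0131, 0.0616]
tcp_rot: [180.0, 0.0, -147.6]
wrist_force: [1.1, -0.4, -0.2]
opening: 0.0555
grasp_force: 0.0
```

>>> move_arm:
  offset:
    - [0,0,0]
    - [0,0,0]
    - [0,0,0]
    - [0,0,0]
    - [0,0,0]
  twist:
    - [0,0,0.14]
    - [0,0,0.14]
    - [0,0,0.14]
    - [0,0,0.14]
    - [0,0,0.14]
  grip: [0.65,0.65,0.65,0.65,0.65]

```text
time: 18.8
ee_pos: [0.5642, 0.013, 0.0616]
tcp_rot: [180.0, 0.0, 172.3]
wrist_force: [0.2, -0.1, -0.0]
opening: 0.0554
grasp_force: 0.0
```

>>> move_arm:
  offset:
    - [0,0,0]
    - [0,0,0]
    - [0,0,0]
    - [0,0,0]
  twist:
    - [0,0,0.14]
    - [0,0,0.14]
    - [0,0,0.06]
    - [0,0,0]
  grip: [0.65,0.65,0.65,0.65]

```text
time: 19.2
ee_pos: [0.5642, 0.013, 0.0616]
tcp_rot: [180.0, 0.0, 153.1]
wrist_force: [0.0, 0.3, 0.7]
opening: 0.0558
grasp_force: 0.0
```

```bash
python3 to.py .5643 .0124 .0626 153.2
```

```text
t 19.2 pos [0.5642 0.013  0.0616] rot [179.99   0.   153.13] q6 28.2 F [0.  0.3 0.7] open 0.0558
twist [ 0.0001  0.0001 -0.0012] offset now cm [-0.03 -0.05 -0.1 ] after twist [-0.03 -0.05 -0.1 ]
```

>>> move_arm:
  offset:
    - [0,0,0]
    - [0,0,0]
    - [0,0,0]
    - [0,0,0]
    - [0,0,0]
  twist:
    - [0,0,0]
    - [0,0,0]
    - [0,0,0]
    - [0,0,0]
    - [0,0,0]
  grip: [0.3,0.2,0.2,0.2,0.2]

```text
time: 19.7
ee_pos: [0.5641, 0.0127, 0.0619]
tcp_rot: [-180.0, 0.0, 153.2]
wrist_force: [-3.2, -3.2, 5.3]
opening: 0.0309
grasp_force: 79.7
```

>>> move_arm:
  offset:
    - [0,0,0]
    - [0,0,0]
    - [0,0,0]
    - [0,0,0]
    - [0,0,0]
  twist:
    - [0,0,-0.1]
    - [0,0,-0.14]
    - [0,0,-0.14]
    - [0,0,-0.14]
    - [0,0,-0.14]
  grip: [0.2,0.2,0.2,0.2,0.2]

```text
time: 20.2
ee_pos: [0.5639, 0.0123, 0.0619]
tcp_rot: [-179.9, -0.0, -168.7]
wrist_force: [-4.1, -6.4, 5.9]
opening: 0.0308
grasp_force: 79.9
```

>>> move_arm:
  offset:
    - [0,0,0]
    - [0,0,0]
    - [0,0,0]
    - [0,0,0]
    - [0,0,0]
  twist:
    - [0,0,-0.14]
    - [0,0,-0.14]
    - [0,0,-0.14]
    - [0,0,-0.14]
    - [0,0,-0.14]
  grip: [0.2,0.2,0.2,0.2,0.2]

```text
time: 20.7
ee_pos: [0.5641, 0.0117, 0.0619]
tcp_rot: [-179.9, -0.1, -128.6]
wrist_force: [-2.9, -8.2, 5.9]
opening: 0.0307
grasp_force: 79.8
```

>>> move_arm:
  offset:
    - [0,0,0]
    - [0,0,0]
    - [0,0,0]
    - [0,0,0]
    - [0,0,0]
  twist:
    - [0,0,-0.14]
    - [0,0,-0.14]
    - [0,0,-0.14]
    - [0,0,-0.14]
    - [0,0,-0.14]
  grip: [0.2,0.2,0.2,0.2,0.2]

```text
time: 21.2
ee_pos: [0.5646, 0.0114, 0.0619]
tcp_rot: [-180.0, -0.2, -88.5]
wrist_force: [0.0, -9.2, 4.3]
opening: 0.0307
grasp_force: 79.7
```

>>> move_arm:
  offset:
    - [0,0,0]
    - [0,0,0]
    - [0,0,0]
    - [0,0,0]
    - [0,0,0]
  twist:
    - [0,0,-0.14]
    - [0,0,-0.14]
    - [0,0,-0.14]
    - [0,0,-0.14]
    - [0,0,-0.14]
  grip: [0.2,0.2,0.2,0.2,0.2]

```text
time: 21.7
ee_pos: [0.5651, 0.0115, 0.0619]
tcp_rot: [180.0, -0.2, -48.4]
wrist_force: [2.2, -9.1, 3.0]
opening: 0.0307
grasp_force: 79.6
```

>>> move_arm:
  offset:
    - [0,0,0]
    - [0,0,0]
    - [0,0,0]
  twist:
    - [0,0,-0.14]
    - [0,0,-0.1]
    - [0,0,0]
  grip: [0.2,0.2,0.2]

```text
time: 22.0
ee_pos: [0.5653, 0.0116, 0.0619]
tcp_rot: [180.0, -0.2, -34.8]
wrist_force: [2.2, -7.1, 1.1]
opening: 0.0308
grasp_force: 79.4
```

```bash
python3 to.py .5643 .0124 .0626 150; cat > lug.py <<'E'
from h import *
for c in ('top','scene','wrist'):
  p=cam(c); save(p,c+'_l.png'); X={}
  for t,z in dict(index_lug=.052,index_mark=.052).items():
    for d in finder.pinpoint(p,t)[:1]: X[t]=atz(p,d['position'],z)[:2]; print(c,t,round(d['p'],2),np.round(d['position'],1),np.round(X[t],4))
  if len(X)==2:
    S=np.array([.5642,.0126]); u=X['index_mark']-S; L=np.hypot(*u); u/=L; C=S+.185*u; w=X['index_lug']-C
    print('  span',L.round(4),'r',np.hypot(*w).round(4),'remaining crank deg',4*np.degrees(np.arctan2(w[0]*u[1]-w[1]*u[0],w@u)).round(2))
E
python3 lug.py
```

```text
t 22.0 pos [0.5653 0.0116 0.0619] rot [179.95  -0.19 -34.77] q6 -144.0 F [ 2.2 -7.1  1.1] open 0.0308
twist [-5.1000e-03 -1.5000e-03  3.0583e+00] offset now cm [-0.12 -0.01 -0.07] after twist [ 0.12  0.02 -0.07]
top index_lug 0.62 [355.  164.4] [ 0.6028 -0.2606]
top index_mark 0.66 [351.3 160.5] [ 0.6148 -0.2497]
  span 0.2671 r 0.0917 remaining crank deg 34.64
scene index_lug 0.74 [288.  137.2] [ 0.6005 -0.2542]
scene index_mark 0.56 [287.  135.7] [ 0.6093 -0.2598]
  span 0.2761 r 0.0845 remaining crank deg 21.08
```

>>> move_arm:
  offset:
    - [0,0,0]
    - [0,0,0]
    - [0,0,0]
    - [0,0,-2]
    - [0,0,-4]
  twist:
    - [0,0,0]
    - [0,0,0]
    - [0,0,0]
    - [0,0,0]
    - [0,0,0]
  grip: [0.65,0.65,0.65,0.65,0.65]

```text
time: 22.95
ee_pos: [0.5624, 0.0132, 0.1191]
tcp_rot: [179.8, 0.3, -34.9]
wrist_force: [-0.5, -0.3, -0.5]
opening: 0.0553
grasp_force: 0.0
```

>>> move_arm:
  offset:
    - [0,0,-4]
    - [0,0,-4]
    - [2.6,3.2,0]
    - [2.6,3.2,0]
    - [2.6,3.2,0]
  twist:
    - [0,0,0]
    - [0,0,0]
    - [0,0,0]
    - [0,0,0]
    - [0,0,0]
  grip: [0.65,0.65,0.65,0.65,0.65]

```text
time: 23.45
ee_pos: [0.5734, -0.1112, 0.202]
tcp_rot: [-180.0, -0.0, -34.8]
wrist_force: [-0.8, 0.8, 0.6]
opening: 0.0554
grasp_force: 0.0
```

>>> move_arm:
  offset:
    - [2.6,3.2,0]
    - [2.6,3.2,0]
    - [2.6,3.2,0]
    - [0,0,0]
    - [0,0,0]
  twist:
    - [0,0,0]
    - [0,0,0]
    - [0,0,0]
    - [0,0,0]
    - [0,0,0]
  grip: [0.65,0.65,0.65,0.65,0.65]

```text
time: 23.95
ee_pos: [0.582, -0.2343, 0.201]
tcp_rot: [-180.0, 0.1, -35.0]
wrist_force: [0.1, 0.9, -0.3]
opening: 0.0557
grasp_force: 0.0
```

```bash
sed -i "s/for c in.*/for c in ('wrist',):/" lug.py; python3 lug.py; python3 to.py .5642 .0126 .0626 145; cp pics/wrist_l.png pics/wl1.png
```

```text
wrist index_lug 0.73 [273.5 142.5] [ 0.5951 -0.2606]
wrist index_mark 0.66 [258.1 122. ] [ 0.6177 -0.2597]
  span 0.2775 r 0.0918 remaining crank deg 56.24
t 24.1 pos [ 0.5823 -0.2326  0.2017] rot [-179.98    0.    -34.86] q6 -166.9 F [-0.   0.8  0. ] open 0.0555
twist [-1.0000e-04 -5.0000e-04 -3.1391e+00] offset now cm [-15.5  -19.08  13.92] after twist [15.55 19.05 13.91]
```

View pics/wl1.png

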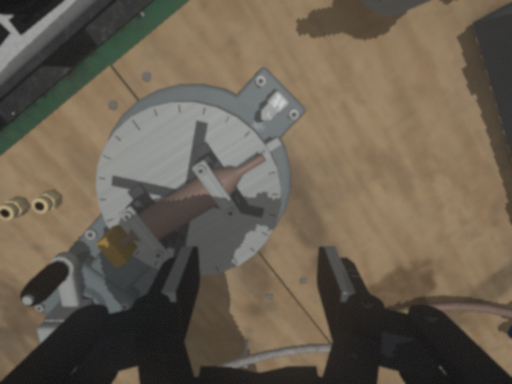

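Lug at (273,146) and pointer at (262,120): 56° of crank still to go. The crank stays on the shaft at lower left. Returning with a half turn of the wrist.

>>> move_arm:
  offset:
    - [-2.6,-3.2,0]
    - [-2.6,-3.2,0]
    - [-2.6,-3.2,0]
    - [-2.6,-3.2,0]
    - [-2.6,-3.2,0]
  twist:
    - [0,0,0]
    - [0,0,0]
    - [0,0,0]
    - [0,0,0]
    - [0,0,0]
  grip: [0.65,0.65,0.65,0.65,0.65]

```text
time: 24.6
ee_pos: [0.5666, -0.0253, 0.202]
tcp_rot: [-180.0, -0.0, -34.8]
wrist_force: [0.3, 0.4, 0.6]
opening: 0.0556
grasp_force: 0.0
```

>>> move_arm:
  offset:
    - [-2.5,-3.08,0]
    - [0,0,0]
    - [0,0,0.5]
    - [0,0,0.5]
    - [0,0,0.5]
  twist:
    - [0,0,0]
    - [0,0,0.14]
    - [0,0,0.14]
    - [0,0,0.14]
    - [0,0,0.14]
  grip: [0.65,0.65,0.65,0.65,0.65]

```text
time: 25.1
ee_pos: [0.564, 0.013, 0.1868]
tcp_rot: [-180.0, -0.0, -67.2]
wrist_force: [0.9, -0.4, -0.5]
opening: 0.0557
grasp_force: 0.0
```

>>> move_arm:
  offset:
    - [0,0,0.5]
    - [0,0,0.5]
    - [0,0,0.5]
    - [0,0,0.5]
    - [0,0,0.5]
  twist:
    - [0,0,0.14]
    - [0,0,0.14]
    - [0,0,0.14]
    - [0,0,0.14]
    - [0,0,0.14]
  grip: [0.65,0.65,0.65,0.65,0.65]

```text
time: 25.6
ee_pos: [0.564, 0.0127, 0.1617]
tcp_rot: [-180.0, 0.0, -107.3]
wrist_force: [0.2, -0.2, 0.2]
opening: 0.0554
grasp_force: 0.0
```

>>> move_arm:
  offset:
    - [0,0,0]
    - [0,0,0]
    - [0,0,0]
    - [0,0,0]
    - [0,0,0]
  twist:
    - [0,0,0.14]
    - [0,0,0.14]
    - [0,0,0.14]
    - [0,0,0.14]
    - [0,0,0.14]
  grip: [0.65,0.65,0.65,0.65,0.65]

```text
time: 26.1
ee_pos: [0.564, 0.0128, 0.1619]
tcp_rot: [-180.0, 0.0, -147.4]
wrist_force: [-0.3, -0.2, 0.3]
opening: 0.0555
grasp_force: 0.0
```

>>> move_arm:
  offset:
    - [0,0,0]
    - [0,0,0]
    - [0,0,0]
    - [0,0,0]
    - [0,0,0]
  twist:
    - [0,0,0.14]
    - [0,0,0.14]
    - [0,0,0.14]
    - [0,0,0.14]
    - [0,0,0.14]
  grip: [0.65,0.65,0.65,0.65,0.65]

```text
time: 26.6
ee_pos: [0.564, 0.0127, 0.1619]
tcp_rot: [180.0, 0.0, 172.4]
wrist_force: [-0.6, 0.3, 0.5]
opening: 0.0552
grasp_force: 0.0
```

>>> move_arm:
  offset:
    - [0,0,0]
    - [0,0,0]
    - [0,0,0]
    - [0,0,0]
    - [0,0,0]
  twist:
    - [0,0,0.14]
    - [0,0,0.14]
    - [0,0,0.14]
    - [0,0,0.06]
    - [0,0,0]
  grip: [0.65,0.65,0.65,0.65,0.65]

```text
time: 27.1
ee_pos: [0.5641, 0.0126, 0.1619]
tcp_rot: [180.0, 0.0, 145.2]
wrist_force: [-0.0, -0.3, 0.4]
opening: 0.0556
grasp_force: 0.0
```

```bash
python3 to.py .5642 .0126 .0622 145.2; python3 - <<'E'
from h import *
p=cam('wrist'); save(p,'r2.png'); T=Tcw(p); g=p['depth']; vv,uu=np.mgrid[:384,:512]
P=np.stack([(uu-p['cx'])/p['f']*g,(vv-p['cy'])/p['f']*g,g],-1)@T[:3,:3].T+T[:3,3]
m=(np.hypot(P[...,0]-.5642,P[...,1]-.0126)<.03)&(P[...,2]>.088)&(P[...,2]<.1)&(g>0)
Q=P[m]; print(len(Q),Q.mean(0),cv2.minAreaRect((Q[:,:2]*1000).astype(np.float32)))
E
```

```text
t 27.1 pos [0.5641 0.0126 0.1619] rot [1.7997e+02 2.0000e-02 1.4522e+02] q6 36.1 F [-0.  -0.3  0.4] open 0.0556
twist [0.0005 0.0004 0.0003] offset now cm [-0.    0.    9.97] after twist [-0.01  0.01  9.97]
2034 [0.56274429 0.01295765 0.09407343] ((563.963623046875, 12.29711627960205), (31.689746856689453, 32.257720947265625), 54.54148864746094)
```

>>> move_arm:
  offset:
    - [0,0,3]
    - [0,0,3]
    - [0,0,2.5]
    - [0,0,1.5]
    - [0,0,0]
  twist:
    - [0,0,0]
    - [0,0,0]
    - [0,0,0]
    - [0,0,0]
    - [0,0,0]
  grip: [0.65,0.65,0.65,0.65,0.65]

```text
time: 27.65
ee_pos: [0.5631, 0.0118, 0.0597]
tcp_rot: [-179.9, -0.1, 145.3]
wrist_force: [0.4, -0.3, 0.6]
opening: 0.0559
grasp_force: 0.0
```

>>> move_arm:
  offset:
    - [0,0,0]
    - [0,0,0]
    - [0,0,0]
    - [0,0,0]
    - [0,0,0]
  twist:
    - [0,0,0]
    - [0,0,0]
    - [0,0,0]
    - [0,0,0]
    - [0,0,0]
  grip: [0.3,0.2,0.2,0.2,0.2]

```text
time: 28.15
ee_pos: [0.5652, 0.0117, 0.0635]
tcp_rot: [179.9, 0.1, 145.2]
wrist_force: [-1.8, 2.0, 6.8]
opening: 0.0309
grasp_force: 79.9
```

>>> move_arm:
  offset:
    - [0,0,0]
    - [0,0,0]
    - [0,0,0]
    - [0,0,0]
    - [0,0,0]
  twist:
    - [0,0,-0.1]
    - [0,0,-0.13]
    - [0,0,-0.13]
    - [0,0,-0.13]
    - [0,0,-0.13]
  grip: [0.2,0.2,0.2,0.2,0.2]

```text
time: 28.65
ee_pos: [0.5654, 0.012, 0.0634]
tcp_rot: [179.9, 0.2, -179.0]
wrist_force: [-0.7, 3.9, 6.0]
opening: 0.0306
grasp_force: 80.1
```

>>> move_arm:
  offset:
    - [0,0,0]
    - [0,0,0]
    - [0,0,0]
    - [0,0,0]
    - [0,0,0]
  twist:
    - [0,0,-0.13]
    - [0,0,-0.1]
    - [0,0,-0.08]
    - [0,0,-0.04]
    - [0,0,0]
  grip: [0.2,0.2,0.2,0.2,0.2]

```text
time: 29.15
ee_pos: [0.5654, 0.0122, 0.0635]
tcp_rot: [180.0, 0.2, -159.1]
wrist_force: [-1.3, 4.4, 5.5]
opening: 0.0306
grasp_force: 80.1
```

```bash
python3 to.py .5642 .0126 .0622 201.4
```

```text
t 29.15 pos [0.5654 0.0122 0.0635] rot [ 179.98    0.2  -159.14] q6 -19.7 F [-1.3  4.4  5.5] open 0.0306
twist [ 0.0004  0.0034 -0.0095] offset now cm [0.09 0.08 0.13] after twist [0.09 0.08 0.13]
```

>>> move_arm:
  offset:
    - [0,0,0]
    - [0,0,0]
    - [0,0,0]
    - [0,0,-2]
    - [0,0,-4]
  twist:
    - [0,0,0]
    - [0,0,0]
    - [0,0,0]
    - [0,0,0]
    - [0,0,0]
  grip: [0.65,0.65,0.65,0.65,0.65]

```text
time: 29.65
ee_pos: [0.5626, 0.0113, 0.1191]
tcp_rot: [179.9, -0.3, -159.3]
wrist_force: [1.2, 0.4, -0.1]
opening: 0.0557
grasp_force: 0.0
```

>>> move_arm:
  offset:
    - [0,0,-4]
    - [0,0,-4]
    - [0.2,-3.9,0]
    - [0.2,-3.9,0]
    - [0.2,-3.9,0]
  twist:
    - [0,0,0]
    - [0,0,0]
    - [0,0,0]
    - [0,0,0]
    - [0,0,0]
  grip: [0.65,0.65,0.65,0.65,0.65]

```text
time: 30.15
ee_pos: [0.6006, -0.1014, 0.202]
tcp_rot: [-180.0, 0.0, -159.2]
wrist_force: [0.3, 0.5, -1.1]
opening: 0.0556
grasp_force: 0.0
```

>>> move_arm:
  offset:
    - [0.3,-3.9,0]
    - [0.3,-3.9,0]
    - [0.3,-3.9,0]
    - [0.3,-3.9,0]
    - [0,0,0]
  twist:
    - [0,0,0]
    - [0,0,0]
    - [0,0,0]
    - [0,0,0]
    - [0,0,0]
  grip: [0.65,0.65,0.65,0.65,0.65]

```text
time: 30.65
ee_pos: [0.6443, -0.2547, 0.1994]
tcp_rot: [180.0, -0.1, -159.5]
wrist_force: [0.5, 0.4, -0.1]
opening: 0.0555
grasp_force: 0.0
```

```bash
python3 lug.py; python3 to.py .5642 .0122 .0626 200.9; python3 - <<'E'
import cv2
a=cv2.imread('pics/wrist_l.png'); cv2.imwrite('pics/wl2.png',cv2.resize(a[60:260,130:400],None,fx=2.9,fy=2.9,interpolation=cv2.INTER_CUBIC))
E
```

```text
wrist index_lug 0.75 [262.5 142.6] [ 0.6166 -0.2601]
wrist index_mark 0.82 [262.8 141.7] [ 0.6158 -0.2601]
  span 0.2775 r 0.0926 remaining crank deg -2.04
t 30.8 pos [ 0.644  -0.2502  0.2012] rot [ 1.7996e+02 -3.0000e-02 -1.5929e+02] q6 -41.9 F [ 0.7  0.4 -0.6] open 0.0556
twist [ 0.0006 -0.0005 -0.0034] offset now cm [-1.82 27.36 13.87] after twist [-1.91 27.36 13.86]
```

View pics/wl2.png

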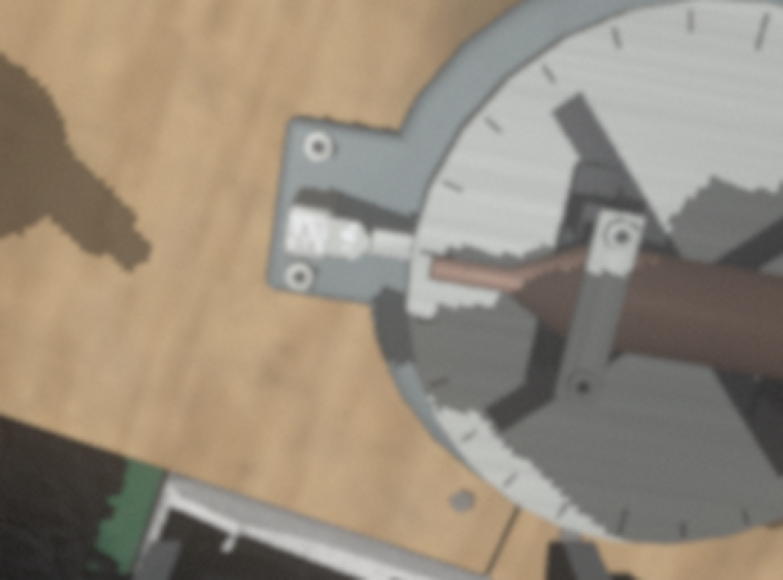

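The lug at crop (390,243) is practically in line with the pointer tip at (357,237). I'll quantify it with a rectified strip.

```bash
cat > strip.py <<'E'
from h import *
p=cam('wrist'); T=Tcw(p); S=np.array([.5642,.0126]); M=np.array([.6174,-.2598])
u=(M-S)/np.linalg.norm(M-S); n=np.array([-u[1],u[0]])
g=cv2.cvtColor(p['color'],cv2.COLOR_RGB2GRAY).astype(np.float32)
r=np.arange(.262,.312,.0005); s=np.arange(-.02,.0201,.0005)   # along u from shaft, across (n = ccw side)
rr,ss=np.meshgrid(r,s); W=np.stack([S[0]+rr*u[0]+ss*n[0],S[1]+rr*u[1]+ss*n[1],np.full_like(rr,.056)],-1)
c=(W-T[:3,3])@T[:3,:3]
U=(c[...,0]/c[...,2]*p['f']+p['cx']).astype(np.float32); V=(c[...,1]/c[...,2]*p['f']+p['cy']).astype(np.float32)
I=cv2.remap(g,U,V,cv2.INTER_CUBIC)
D=cv2.remap(p['depth'],U,V,cv2.INTER_NEAREST)
Z=T[2,3]+(T[2,:3]@np.stack([(U-p['cx'])/p['f']*D,(V-p['cy'])/p['f']*D,D],0).reshape(3,-1)).reshape(D.shape) if 0 else T[2,3]+((U-p['cx'])/p['f']*D*T[2,0]+(V-p['cy'])/p['f']*D*T[2,1]+D*T[2,2])
for j in range(0,len(r),6):
    col=Z[:,j]; m=(col>.036)&(D[:,j]>0); b=I[:,j]>165
    print('%.3f'%r[j], 'high s mm %.1f..%.1f mean %.2f z%.0f'%(s[m].min()*1e3,s[m].max()*1e3,s[m].mean()*1e3,col[m].mean()*1e3) if m.any() else '-', '| bright mean %.2f n%d'%(s[b].mean()*1e3,b.sum()) if b.any() else '')
cv2.imwrite('pics/strip.png',cv2.resize(I.clip(0,255).astype(np.uint8),None,fx=7,fy=7,interpolation=cv2.INTER_CUBIC))
E
python3 strip.py
```

```text
0.262 high s mm -20.0..20.0 mean 0.00 z63 | bright mean -1.27 n62
0.265 high s mm -20.0..20.0 mean 0.00 z58 | bright mean 0.01 n79
0.268 high s mm -20.0..19.0 mean -0.50 z58 | bright mean -0.25 n54
0.271 high s mm -6.0..3.5 mean -1.25 z55 | bright mean -3.73 n42
0.274 high s mm -5.5..4.0 mean -0.75 z55 | bright mean 0.78 n53
0.277 high s mm -6.0..3.5 mean -1.25 z55 | bright mean -0.25 n16
0.280 high s mm -5.5..3.0 mean -1.25 z55 | bright mean -0.75 n14
0.283 high s mm -2.0..2.0 mean 0.00 z54 | bright mean 0.50 n11
0.286 high s mm -5.0..5.0 mean 0.00 z55 | bright mean 0.50 n21
0.289 high s mm -6.5..6.5 mean 0.00 z55 | bright mean 0.00 n23
0.292 high s mm -6.0..6.0 mean 0.00 z55 | bright mean 0.00 n23
0.295 high s mm -10.0..6.5 mean -1.75 z53 | bright mean 0.00 n25
0.298 high s mm -10.0..8.0 mean -1.00 z54 | bright mean 1.83 n33
0.301 high s mm -9.5..7.5 mean -1.00 z54 | bright mean 3.14 n38
0.304 high s mm -10.0..8.0 mean -1.10 z54 | bright mean 4.18 n42
0.307 high s mm -8.5..7.5 mean -0.50 z55 | bright mean -0.25 n28
0.310 -
```

View pics/strip.png

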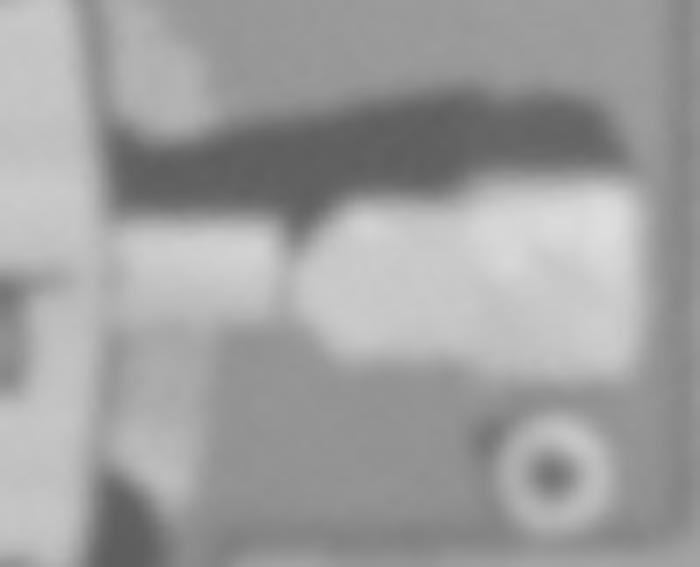

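The strip shows the pointer tip centred at row ≈283 and the lug at ≈268. The lug is about 0.9–1.2 mm short, which is about 2.7° of crank. I'll return and nudge it.

>>> move_arm:
  offset:
    - [-0.26,3.9,0]
    - [-0.26,3.9,0]
    - [-0.26,3.9,0]
    - [-0.26,3.9,0]
    - [-0.26,3.9,0]
  twist:
    - [0,0,0]
    - [0,0,0]
    - [0,0,0]
    - [0,0,0]
    - [0,0,0]
  grip: [0.65,0.65,0.65,0.65,0.65]

```text
time: 31.35
ee_pos: [0.5861, -0.0607, 0.2023]
tcp_rot: [-180.0, 0.1, -159.2]
wrist_force: [1.1, 0.1, 0.4]
opening: 0.0557
grasp_force: 0.0
```

>>> move_arm:
  offset:
    - [-0.26,3.9,1]
    - [-0.26,3.9,2]
    - [0,0,1]
    - [0,0,0]
    - [0,0,0]
  twist:
    - [0,0,0]
    - [0,0,0]
    - [0,0,0]
    - [0,0,0]
    - [0,0,0]
  grip: [0.65,0.65,0.65,0.65,0.65]

```text
time: 31.85
ee_pos: [0.5645, 0.0116, 0.1623]
tcp_rot: [-180.0, 0.0, -159.2]
wrist_force: [0.4, -0.1, -0.1]
opening: 0.0557
grasp_force: 0.0
```

```bash
python3 to.py .5642 .0125 .0626 200.9; python3 - <<'E'
from h import *
p=cam('wrist'); T=Tcw(p); g=p['depth']; vv,uu=np.mgrid[:384,:512]
P=np.stack([(uu-p['cx'])/p['f']*g,(vv-p['cy'])/p['f']*g,g],-1)@T[:3,:3].T+T[:3,3]
m=(np.hypot(P[...,0]-.5642,P[...,1]-.0126)<.03)&(P[...,2]>.088)&(P[...,2]<.1)&(g>0)
Q=P[m]; print(len(Q),Q.mean(0),cv2.minAreaRect((Q[:,:2]*1000).astype(np.float32)))
E
```

```text
t 31.85 pos [0.5645 0.0116 0.1623] rot [-1.7997e+02  5.0000e-02 -1.5922e+02] q6 -19.6 F [ 0.4 -0.1 -0.1] open 0.0557
twist [-0.0005  0.0008 -0.0022] offset now cm [0.   0.1  9.97] after twist [-0.01  0.1   9.97]
2036 [0.56258819 0.01144776 0.09423762] ((563.9846801757812, 11.976391792297363), (32.0384635925293, 31.9909725189209), 20.679738998413086)
```

>>> move_arm:
  offset:
    - [0,0.1,3]
    - [0,0,3]
    - [0,0,2.5]
    - [0,0,1.4]
    - [0,0,0]
  twist:
    - [0,0,0]
    - [0,0,0]
    - [0,0,0]
    - [0,0,0]
    - [0,0,0]
  grip: [0.65,0.65,0.65,0.65,0.65]

```text
time: 32.4
ee_pos: [0.5635, 0.0118, 0.0612]
tcp_rot: [180.0, -0.1, -159.3]
wrist_force: [0.0, -0.7, -0.3]
opening: 0.0554
grasp_force: 0.0
```

>>> move_arm:
  offset:
    - [0,0,0]
    - [0,0,0]
    - [0,0,0]
    - [0,0,0]
    - [0,0,0]
  twist:
    - [0,0,0]
    - [0,0,0]
    - [0,0,0]
    - [0,0,0]
    - [0,0,0]
  grip: [0.3,0.2,0.2,0.2,0.2]

```text
time: 32.9
ee_pos: [0.5652, 0.0122, 0.0646]
tcp_rot: [-179.9, 0.2, -159.3]
wrist_force: [-1.3, -1.0, 6.8]
opening: 0.0309
grasp_force: 79.7
```

>>> move_arm:
  offset:
    - [0,0,0]
    - [0,0,0]
    - [0,0,0]
    - [0,0,0]
  twist:
    - [0,0,-0.025]
    - [0,0,-0.025]
    - [0,0,0]
    - [0,0,0]
  grip: [0.2,0.2,0.2,0.2]

```text
time: 33.3
ee_pos: [0.5652, 0.0122, 0.0646]
tcp_rot: [-179.9, 0.2, -156.4]
wrist_force: [-1.4, -0.6, 6.4]
opening: 0.0304
grasp_force: 79.9
```

```bash
python3 to.py .5642 .0122 .0626 203.6; python3 -c "
from h import *; print(bot.get_obs()['torque'])"
```

```text
t 33.3 pos [0.5652 0.0122 0.0646] rot [-1.7991e+02  1.5000e-01 -1.5640e+02] q6 -22.3 F [-1.4 -0.6  6.4] open 0.0304
twist [-0.0016  0.0026  0.    ] offset now cm [0.09 0.04 0.2 ] after twist [0.09 0.03 0.2 ]
[-0.26874449  0.22569469 -0.00550503]
```

>>> move_arm:
  offset:
    - [0,0,0]
    - [0,0,-0.7]
    - [0,0,-1]
    - [0,0,-1.5]
    - [0,0,-1.5]
  twist:
    - [0,0,0.07]
    - [0,0,0]
    - [0,0,0]
    - [0,0,0]
    - [0,0,0]
  grip: [0.2,0.2,0.2,0.2,0.2]

```text
time: 33.8
ee_pos: [0.5639, 0.0125, 0.1103]
tcp_rot: [180.0, -0.0, -160.3]
wrist_force: [-0.4, -0.6, -3.5]
opening: 0.0306
grasp_force: 80.8
```

>>> move_arm:
  offset:
    - [0,0,-3]
    - [0,0,-3]
    - [0,0,-3]
    - [0,0,0]
    - [0,0,0]
  twist:
    - [0,0,0]
    - [0,0,0]
    - [0,0,0]
    - [0,0,0]
    - [0,0,0]
  grip: [0.2,0.2,0.2,0.2,0.2]

```text
time: 34.3
ee_pos: [0.5643, 0.0125, 0.2]
tcp_rot: [-180.0, 0.1, -160.4]
wrist_force: [-0.8, -0.2, -5.1]
opening: 0.0307
grasp_force: 81.0
```

```bash
python3 to.py .644 -.25 .201 200.7
```

```text
t 34.3 pos [0.5643 0.0125 0.2   ] rot [-1.7999e+02  5.0000e-02 -1.6036e+02] q6 -18.4 F [-0.8 -0.2 -5.1] open 0.0307
twist [-0.0002  0.0009 -0.0186] offset now cm [  1.32 -27.4   -0.1 ] after twist [  1.83 -27.37  -0.1 ]
```

>>> move_arm:
  offset:
    - [0.1,-2,0]
    - [0.2,-3.8,0]
    - [0.2,-3.8,0]
    - [0.2,-3.8,0]
    - [0.2,-3.8,0]
  twist:
    - [0,0,0]
    - [0,0,0]
    - [0,0,0]
    - [0,0,0]
    - [0,0,0]
  grip: [0.2,0.2,0.2,0.2,0.2]

```text
time: 34.8
ee_pos: [0.6129, -0.1539, 0.1975]
tcp_rot: [179.9, -0.1, -160.4]
wrist_force: [0.5, 0.7, -4.2]
opening: 0.0307
grasp_force: 80.8
```

>>> move_arm:
  offset:
    - [0.2,-3.8,0]
    - [0.2,-3.8,0]
    - [0.1,-2.6,0]
    - [0,0,0]
    - [0,0,0]
  twist:
    - [0,0,0]
    - [0,0,0]
    - [0,0,0]
    - [0,0,0]
    - [0,0,0]
  grip: [0.2,0.2,0.2,0.2,0.2]

```text
time: 35.3
ee_pos: [0.6423, -0.2506, 0.1971]
tcp_rot: [179.8, -0.1, -160.4]
wrist_force: [0.6, 0.2, -5.3]
opening: 0.0309
grasp_force: 81.0
```

```bash
python3 lug.py; python3 strip.py; python3 to.py .44 .2 .10 200
```

```text
wrist index_lug 0.7 [255.3 145.2] [ 0.6182 -0.2606]
wrist index_mark 0.57 [254.8 145.6] [ 0.6187 -0.2609]
  span 0.2788 r 0.0934 remaining crank deg 1.0
0.262 high s mm -20.0..20.0 mean 0.00 z63 | bright mean -2.20 n56
0.265 high s mm -20.0..20.0 mean 0.00 z58 | bright mean -0.83 n74
0.268 high s mm -20.0..20.0 mean 0.00 z58 | bright mean 0.00 n49
0.271 high s mm -4.5..4.5 mean 0.00 z56 | bright mean 3.79 n24
0.274 high s mm -5.0..4.0 mean -0.50 z55 | bright mean 5.50 n35
0.277 high s mm -4.5..4.5 mean 0.00 z55 | bright mean 0.50 n15
0.280 high s mm -4.0..4.0 mean 0.00 z56 | bright mean 0.25 n14
0.283 high s mm -2.0..2.0 mean 0.00 z54 | bright mean 0.50 n9
0.286 high s mm -5.0..5.0 mean 0.00 z55 | bright mean 0.25 n20
0.289 high s mm -6.5..6.5 mean 0.00 z55 | bright mean -0.25 n22
0.292 high s mm -6.0..6.0 mean 0.00 z55 | bright mean 0.00 n21
0.295 high s mm -10.0..6.5 mean -1.75 z53 | bright mean 0.00 n23
0.298 high s mm -10.0..8.0 mean -1.44 z54 | bright mean 1.35 n30
0.301 high s mm -10.5..7.5 mean -1.50 z54 | bright mean 2.64 n36
0.304 high s mm -10.0..8.0 mean -1.00 z54 | bright mean 3.80 n40
0.307 high s mm -8.0..7.5 mean -0.25 z55 | bright mean -0.25 n26
0.310 - 
t 35.5 pos [ 0.6427 -0.2493  0.1995] rot [ 1.7998e+02 -1.0000e-02 -1.6034e+02] q6 -40.9 F [ 0.4  0.7 -4.1] open 0.0308
twist [ 0.0004 -0.0002 -0.0059] offset now cm [ 3.97 49.13  9.97] after twist [ 3.68 49.16  9.95]
```

The lug is centred on the pointer (0.0 to −0.5 mm), so the setting is good. Taking the crank to the clear bench spot it came from.

>>> move_arm:
  offset:
    - [0.1,2,0]
    - [0.14,3.6,0]
    - [0.14,3.6,0]
    - [0.14,3.6,0]
    - [0.14,3.6,0]
  twist:
    - [0,0,0]
    - [0,0,0]
    - [0,0,0]
    - [0,0,0]
    - [0,0,0]
  grip: [0.2,0.2,0.2,0.2,0.2]

```text
time: 36.0
ee_pos: [0.5807, -0.0961, 0.1999]
tcp_rot: [-180.0, 0.0, -160.3]
wrist_force: [0.0, 0.5, -3.0]
opening: 0.0303
grasp_force: 81.0
```

>>> move_arm:
  offset:
    - [0.14,3.6,0]
    - [0.14,3.6,0]
    - [0.14,3.6,0]
    - [0.14,3.6,0]
    - [0.14,3.6,0]
  twist:
    - [0,0,0]
    - [0,0,0]
    - [0,0,0]
    - [0,0,0]
    - [0,0,0]
  grip: [0.2,0.2,0.2,0.2,0.2]

```text
time: 36.5
ee_pos: [0.5135, 0.071, 0.2]
tcp_rot: [-180.0, 0.1, -160.3]
wrist_force: [0.9, 0.3, -4.4]
opening: 0.0306
grasp_force: 81.0
```

>>> move_arm:
  offset:
    - [0.14,3.6,0]
    - [0.14,3.6,0]
    - [0.14,3.6,0]
    - [0.14,3.6,0]
    - [0.14,3.6,0]
  twist:
    - [0,0,0]
    - [0,0,0]
    - [0,0,0]
    - [0,0,0]
    - [0,0,0]
  grip: [0.2,0.2,0.2,0.2,0.2]

```text
time: 37.0
ee_pos: [0.4463, 0.238, 0.2001]
tcp_rot: [180.0, 0.1, -160.3]
wrist_force: [0.6, 0.3, -4.2]
opening: 0.0305
grasp_force: 81.0
```

>>> move_arm:
  offset:
    - [0.1,2,0]
    - [0,0,0]
    - [0,0,0]
  twist:
    - [0,0,0]
    - [0,0,0]
    - [0,0,0]
  grip: [0.2,0.2,0.2]

```text
time: 37.3
ee_pos: [0.4394, 0.2553, 0.1998]
tcp_rot: [-180.0, 0.0, -160.3]
wrist_force: [0.4, -0.3, -4.1]
opening: 0.0303
grasp_force: 81.2
```

```bash
python3 to.py .44 .2565 .0148 199.6
```

```text
t 37.3 pos [0.4394 0.2553 0.1998] rot [-1.7999e+02  3.0000e-02 -1.6028e+02] q6 10.4 F [ 0.4 -0.3 -4.1] open 0.0303
twist [-0.0001  0.0006  0.002 ] offset now cm [-0.08  0.09 18.5 ] after twist [-0.09  0.09 18.5 ]
```

>>> move_arm:
  offset:
    - [0,0,3.5]
    - [0,0,3.5]
    - [0,0,3.5]
    - [0,0,3.5]
    - [0,0,2.5]
  twist:
    - [0,0,0]
    - [0,0,0]
    - [0,0,0]
    - [0,0,0]
    - [0,0,0]
  grip: [0.2,0.2,0.2,0.2,0.2]

```text
time: 37.8
ee_pos: [0.4395, 0.2535, 0.0323]
tcp_rot: [-180.0, -0.1, -160.5]
wrist_force: [0.6, -0.8, -4.1]
opening: 0.0303
grasp_force: 81.2
```

>>> move_arm:
  offset:
    - [0,0,1]
    - [0,0,0.5]
    - [0,0,0.3]
    - [0,0,0]
    - [0,0,0]
  twist:
    - [0,0,0]
    - [0,0,0]
    - [0,0,0]
    - [0,0,0]
    - [0,0,0]
  grip: [0.2,0.2,0.2,0.2,0.2]

```text
time: 38.3
ee_pos: [0.4408, 0.2552, 0.0177]
tcp_rot: [180.0, 0.1, -160.4]
wrist_force: [-0.2, 0.4, -3.3]
opening: 0.0307
grasp_force: 81.1
```

```bash
python3 to.py .44 .2565 .0140 199.6
```

```text
t 38.3 pos [0.4408 0.2552 0.0177] rot [ 1.7998e+02  1.0000e-01 -1.6041e+02] q6 10.5 F [-0.2  0.4 -3.3] open 0.0307
twist [ 0.0003  0.0018 -0.0001] offset now cm [0.03 0.15 0.37] after twist [0.03 0.15 0.37]
```

>>> move_arm:
  offset:
    - [0,0,0.1]
    - [0,0,0.1]
    - [0,0,0.05]
    - [0,0,0]
    - [0,0,0]
  twist:
    - [0,0,0]
    - [0,0,0]
    - [0,0,0]
    - [0,0,0]
    - [0,0,0]
  grip: [0.2,0.2,0.2,0.2,0.2]

```text
time: 38.8
ee_pos: [0.4403, 0.255, 0.0147]
tcp_rot: [180.0, 0.0, -160.4]
wrist_force: [-2.5, -0.8, 5.0]
opening: 0.0308
grasp_force: 82.1
```

>>> move_arm:
  offset:
    - [0,0,0.05]
    - [0,0,0.05]
    - [0,0,0]
  twist:
    - [0,0,0]
    - [0,0,0]
    - [0,0,0]
  grip: [0.2,0.2,0.2]

```text
time: 39.1
ee_pos: [0.4404, 0.2551, 0.0146]
tcp_rot: [180.0, 0.1, -160.4]
wrist_force: [-7.0, -3.0, 13.8]
opening: 0.0307
grasp_force: 83.7
```

Contact with the bench. Relaxing the press a touch, then releasing and rising straight up.

>>> move_arm:
  offset:
    - [0,0,-0.1]
    - [0,0,0]
    - [0,0,0]
    - [0,0,0]
    - [0,0,0]
  twist:
    - [0,0,0]
    - [0,0,0]
    - [0,0,0]
    - [0,0,0]
    - [0,0,0]
  grip: [0.2,0.65,0.65,0.65,0.65]

```text
time: 39.6
ee_pos: [0.4401, 0.2549, 0.0139]
tcp_rot: [-180.0, -0.0, -160.4]
wrist_force: [-0.2, -0.2, -0.4]
opening: 0.0553
grasp_force: 0.0
```

>>> move_arm:
  offset:
    - [0,0,-1]
    - [0,0,-3]
    - [0,0,-4]
    - [0,0,-4]
    - [0,0,-4]
  twist:
    - [0,0,0]
    - [0,0,0]
    - [0,0,0]
    - [0,0,0]
    - [0,0,0]
  grip: [0.65,0.65,0.65,0.65,0.65]

```text
time: 40.1
ee_pos: [0.4399, 0.2547, 0.1765]
tcp_rot: [180.0, 0.0, -160.4]
wrist_force: [1.4, 0.9, 0.4]
opening: 0.0554
grasp_force: 0.0
```

>>> move_arm:
  offset:
    - [0,0,-3]
    - [0,0,0]
    - [0,0,0]
  twist:
    - [0,0,0]
    - [0,0,0]
    - [0,0,0]
  grip: [0.65,0.65,0.65]

```text
time: 40.4
ee_pos: [0.4404, 0.255, 0.205]
tcp_rot: [180.0, 0.1, -160.4]
wrist_force: [1.9, 0.2, -0.4]
opening: 0.0554
grasp_force: 0.0
```

```bash
python3 - <<'E'
from h import *
p=cam('wrist'); T=Tcw(p); g=p['depth']; vv,uu=np.mgrid[:384,:512]; print(p['obs']['time'],p['obs']['ee_pos'],p['obs']['wrist_force'])
P=np.stack([(uu-p['cx'])/p['f']*g,(vv-p['cy'])/p['f']*g,g],-1)@T[:3,:3].T+T[:3,3]
for lo,hi in((.038,.05),(.055,.07)):
  m=(np.hypot(P[...,0]-.46,P[...,1]-.26)<.08)&(P[...,2]>lo)&(P[...,2]<hi)&(g>0); Q=P[m]; print(len(Q),Q.mean(0),Q[:,2].std(),cv2.minAreaRect((Q[:,:2]*1000).astype(np.float32)))
p=cam('top')
for t,z in dict(crank_hub=.022,crank_handle=.038,index_lug=.052,flux_tin=0,capacitor_1=0,tape_measure=0).items():
    for d in finder.pinpoint(p,t)[:1]: print(t,round(d['p'],2),np.round(d['position'],1),np.round(atz(p,d['position'],z),4)[:2])
E
```

```text
40.4 [0.44039796 0.25504748 0.20500055] [ 1.85108129  0.1751133  -0.37599945]
1209 [0.44279063 0.25607716 0.04429165] 0.0017953805536121475 ((461.208251953125, 262.6489562988281), (78.51985168457031, 31.7818603515625), 19.038448333740234)
291 [0.49592428 0.27467044 0.06083731] 0.0024487638686572217 ((497.20391845703125, 275.1436462402344), (17.783945083618164, 17.476171493530273), 19.95062828063965)
crank_hub 0.53 [187.4 219.2] [0.4387 0.2503]
crank_handle 0.5 [175.3 202.7] [0.4887 0.285 ]
index_lug 0.79 [355.  159.9] [ 0.6166 -0.2609]
flux_tin 0.71 [230.8 143.5] [0.6784 0.1191]
capacitor_1 0.47 [209.1 162.3] [0.6185 0.1874]
```

The crank is upright on the bench (hub top 44 mm, handle top 61 mm), the bystanders I could re-check are unmoved and the lug is at the pointer. Handing in.

```bash
python3 -c "
from workcell import bot; print(bot.job_done())"
```

```text
the job is handed in; nothing more can be done
None
```

The job is handed in at about 40 s: the table's lug stands at the pointer (measured within about 0.5 mm), and the crank is off the shaft, upright on the bench, clear of the indexer; flux tin and capacitor re-checked in place, but the tape measure was not re-found in the last picture.

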